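# Square up a transformer core pile in the corner nest

### The job

Build up the core pile in the corner nest: lay the other plain long pack flat on the one that already lies there askew, and the end plate with the two bosses on top of both, bosses upward. The finished pile must be square, with all three pieces pushed fully home against both stops (long sides against the long stop, short ends against the short stop) and left lying there. Leave the short pack, the coils and everything else on the bench where they are.

Things in the scene. Friction and masses are not known exactly. Their poses are not given: they have to be found in the camera images.
- packA: plain core pack, a bare grey slab of pressed iron 100 x 55 x 12 mm (x, y, z), about 0.33 kg; origin at the centre of its underside. Starts flat on the nest's base, askew and short of both stops; it is the lowest of the pile
- packB: plain core pack, the same as packA (100 x 55 x 12 mm, origin at the centre of its underside). Starts on the black mat (3 mm thick) in the middle of the bench, with coil3 close beside one half of a long side
- endplate: aluminium end plate 100 x 55 x 10 mm (x, y, z), about 0.17 kg, with two round bosses (14 mm diameter, 8 mm high) on its upper face at x = +35 and -35 mm; origin at the centre of its underside, z toward the bosses. Starts in the blue tray, bosses up
- nest: fixed corner nest. Black base 6 mm thick that reaches from x = -80 to +45 mm and y = -70 to +65 mm. Aluminium stops 12 mm thick stand to 45 mm above the bench: the long stop with its inner face at x = +27.5 mm (y = -60 to +62 mm), the short stop with its inner face at y = +50 mm (x = -33 to +27 mm). Open on the -x and -y sides. Origin on the bench under the middle of the finished pile
- home (a point): point on top of the nest's base, 6 mm above the nest's origin, same axes: where the centre of the lowest pack's underside comes when it is home against both stops, its long side (own x) along this frame's y
- tray: fixed blue plastic tray, outside 210 x 280 x 35 mm (x, y, z), walls and floor 4 mm thick; origin at the centre of its underside
- coil1: a wound coil on a black bobbin with copper winding, 44 x 38 x 48 mm high (x, y, z), origin at the centre of its underside; a bystander, in the tray
- coil2: a wound coil on a black bobbin with copper winding, 44 x 38 x 48 mm high (x, y, z), origin at the centre of its underside; a bystander, in the tray
- coil3: a wound coil on a black bobbin with copper winding, 44 x 38 x 48 mm high (x, y, z), origin at the centre of its underside; a bystander, on the mat beside packB
- shortpack: short core pack for another job, a grey slab 60 x 55 x 12 mm (x, y, z), origin at the centre of its underside; a bystander, in the tray
- jar: closed jar, 48 mm diameter, 60 mm high, origin at the centre of its underside; a bystander near the nest's open corner
- spool: spool of copper wire standing on end, 56 mm diameter, 42 mm high, origin at the centre of its underside; a bystander, on the mat

How it is judged:
At the end, for the whole second after the job is handed in: packA lies on the nest's base, packB flat on it and the end plate on top, bosses up; each is within 2.5 mm of its home place against the two stops, its long side along the long stop to 0.03 rad, level to 0.05 rad, at rest (x of packA in the frame of home between -0.0025 and 0.0025 m and y of packA in the frame of home between -0.0025 and 0.0025 m and angle between the x axis of each of packA, packB, endplate and the y axis of home, either way round below 0.03 rad and angle between each of packA, packB, endplate's own z axis and vertical below 0.05 rad and linear speed of each of packA, packB, endplate below 0.02 m/s and z of packA in the frame of home between -0.003 and 0.004 m and x of packB in the frame of home between -0.0025 and 0.0025 m and y of packB in the frame of home between -0.0025 and 0.0025 m and z of packB in the frame of home between 0.009 and 0.015 m and x of endplate in the frame of home between -0.0025 and 0.0025 m and y of endplate in the frame of home between -0.0025 and 0.0025 m and z of endplate in the frame of home between 0.021 and 0.027 m); the robot touches nothing.
It fails at once if a coil is shifted by more than 30 mm or tipped over (distance of any of coil1, coil2, coil3 from where it was at the start of the episode above 0.03 m or angle between any of coil1, coil2, coil3's own z axis and vertical above 0.6 rad).
It fails at once if the short pack is shifted by more than 30 mm or tipped over (distance of shortpack from where it was at the start of the episode above 0.03 m or angle between shortpack's own z axis and vertical above 0.6 rad).
It fails at once if the jar or the spool is shifted by more than 30 mm or tipped over (distance of any of jar, spool from where it was at the start of the episode above 0.03 m or angle between any of jar, spool's own z axis and vertical above 0.6 rad).
It also fails if it takes over 72 s, if anything falls off the work surface, if the arm or the gripper's body presses on something with over 40 N, if the wrist force passes 120 N, or if a joint passes its speed limit or range.

### The arm

A 6-joint arm with a two-finger parallel gripper is mounted at the origin on the work surface. World frame = base frame: x ahead of the robot, y to its left, z up, the work surface at z = 0. Lengths are in m, angles in rad, forces in N, time in s.
With the tool pointing down it reaches from about 0.25 to 0.725 m from the base axis. Payload 4 kg.
Tool frame: the origin (TCP) lies at the very end of the fingers, on their centre line; the grasp point (between the pads) lies 19 mm behind it; z points along the fingers, y is the line along which they close (so a half turn about z gives the same grasp; the last joint's range is limited). The gripper opens to 85 mm and grips with 20 to 120 N. Pads are 22 mm wide; open, the fingers measure 114 mm over their backs; the gripper's body (76 mm by 85 mm) begins 54 mm behind the grasp point. The pads swing forward as they close: fully open they stand 13 mm farther back than shut.
Start: joints at [-1.147, 0.241, 0.005, 1.335, 0, 1.571], TCP at [0.206, -0.456, 0.231] pointing down, gripper open.
Joint ranges: [-2.72, 2.72], [-1.05, 1.87], [-1.09, 1.28], [-1.99, 2.15], [-1.42, 1.44], [-3.14, 3.14]. Speed limits (rad/s): [2.79, 2.79, 3.14, 3.14, 3.14, 3.14].

### API

Orientations are given as a unit quaternion [x, y, z, w].
In Python, from workcell import monitor, viewer, job gives the robot as it stands.
- The arm moves only by the tool arm_command, never from a script. Its argument "increments" is a list of rows, each an object of numbers: "dx", "dy", "dz": the shift along the tool's x, y, z in cm; "wx", "wy", "wz": the turn, a rotation vector about the tool's x, y, z in rad; "grip": the finger opening in cm, from 0 to 8.54. In form: [{"dx": .., "dy": .., "dz": .., "wx": .., "wy": .., "wz": .., "grip": ..}, ...]. A call has 1 to 10 rows; each row is the pose to reach, as a shift and turn from the pose commanded when the call began, along the tool's axes at that moment; what a row does not reach only later rows make up. A row lasts 1/10 s, in which the tool goes at most 50 mm and 8.59 degrees, less where a joint would pass 70% of its speed; a pose out of reach is approached as far as the arm can. A call with a gripper value outside its range is refused whole. The fingers move at their own pace and stop on an object; the grip force is fixed at half the most. Time passes only in rows, so rows that repeat a pose let the fingers close. It gives the time, the measured TCP pose, the force, the opening and the grip force at its end, in the units of the state.
- monitor.get_obs(): the state, without advancing time (a new reading comes with each control period).
- viewer.camera(name): name is "scene" or "top" or "wrist"; returns (picture, depth): 420x560x3 uint8, red, green, blue; 420x560 float32, m along the optical axis (not along the pixel's ray), 0 where there is no reading.
- viewer.get_calibration(name): a dict with "fovy" (degrees; the focal length in pixels is half the picture's height over the tangent of half this angle, whatever the lens; pixels are square), "cx", "cy" (the principal point, pixels), "view" (4x4, takes a point from world to camera coordinates). Camera axes: x right, y up, looking along -z (the intrinsics and any distortion apply to the point x, -y, -z); pixel columns grow to the right and rows downward; lengths in m; the calibration is good to about 2 mm. A picture is of the moment at which its call begins: read the wrist's pose just before it. get_calibration takes no time and is no camera call; for the wrist camera it gives the pose at the moment of the call.
- job.job_done(): hands the job in; it is judged then, once.
The state is a dict: "clock": time; "joint_pos": joint angles; "joint_vel": joint speeds; "tau": joint torques, N m; "eef_pos": TCP position; "tool_rot": TCP orientation; "ft_force": force on the tool from outside, world axes, zero at the start; "ft_torque": the same for the moment, N m; "grip_width": finger opening in m; "grasp_force": force on a finger pad.
Only numpy, scipy, OpenCV 4.12 (cv2) and the standard library are available. Lean on these libraries where they do the work, as an engineer would, in place of code of your own. Each camera call takes 0.05 s, during which the arm holds its last target. There are 200 camera calls.

## Working session

There is one attempt and no reset: what is moved stays moved. The work goes in short steps, Python scripts to look and compute and a tool call to move; the robot and the scene stay as the last step left them, time stands still between calls to the robot, and variables do not carry over. Pictures are saved under pics/ and viewed, at most 10 in all, crops included, and the job is handed in when it is done.

Besides the shell and the picture viewer there is one more tool, called after "Emit:" as a command line: name --argument value ..., lists and objects as JSON in quotes. arm_command: Moves the arm, as the interface text tells. Its arguments: {"type":"object","properties":{"increments":{"type":"array","items":{"type":"object","properties":{"dx":{"type":"number"},"dy":{"type":"number"},"dz":{"type":"number"},"wx":{"type":"number"},"wy":{"type":"number"},"wz":{"type":"number"},"grip":{"type":"number"}}}}},"required":["increments"]}

```bash
ls; mkdir -p pics
cat > h.py <<'E'
import numpy as np, cv2
from workcell import monitor, viewer, job
def shot(n,save=None):
    c=viewer.get_calibration(n); p,d=viewer.camera(n)
    if save: cv2.imwrite('pics/'+save,p[:,:,::-1])
    return c,p,d
def cloud(c,d):
    H,W=d.shape; f=H/2/np.tan(np.radians(c['fovy'])/2)
    v,u=np.mgrid[:H,:W]
    P=np.stack([(u-c['cx'])/f*d,-(v-c['cy'])/f*d,-d],-1)
    V=np.array(c['view']); return (P-V[:3,3])@V[:3,:3]
E
python3 - <<'E'
from h import *
print({k:np.round(v,3) for k,v in monitor.get_obs().items()})
for n in ('top','scene'):
    c,p,d=shot(n,n+'0.png'); print(n,c); np.savez(n+'0.npz',p=p,d=d,**{k:v for k,v in c.items() if not isinstance(v,str)})
E
```

```text
pics
{'clock': np.float64(0.0), 'joint_pos': array([-1.147,  0.241,  0.004,  1.335,  0.   ,  1.571]), 'joint_vel': array([ 0.001, -0.   ,  0.001,  0.001,  0.   ,  0.   ]), 'tau': array([ 2.0000e-03, -3.7231e+01,  2.5241e+01,  1.7000e-02,  0.0000e+00,
       -0.0000e+00]), 'eef_pos': array([ 0.205, -0.455,  0.23 ]), 'tool_rot': array([ 0.978,  0.21 , -0.   , -0.001]), 'ft_force': array([ 0.287, -0.64 , -0.366]), 'ft_torque': array([-0.054, -0.032, -0.019]), 'grasp_force': np.float64(0.0), 'grip_width': np.float64(0.086)}
top {'fovy': 49.72903770439445, 'cx': 272.19401065062544, 'cy': 205.8009348854735, 'view': array([[ 0.02412807, -0.99970613, -0.00234504, -0.02167287],
       [ 0.99331525,  0.02370882,  0.11297215, -0.52192893],
       [-0.11288335, -0.00505517,  0.99359539, -1.14238044],
       [ 0.        ,  0.        ,  0.        ,  1.        ]])}
scene {'fovy': 54.07008312457407, 'cx': 271.5711315707545, 'cy': 216.30662511741554, 'view': array([[-0.137716  ,  0.99044597,  0.00714695,  0.08506349],
       [-0.8249126 , -0.11868744,  0.55265947,  0.39709356],
       [ 0.5482276 ,  0.07021444,  0.83337652, -1.37023215],
       [ 0.        ,  0.        ,  0.        ,  1.        ]])}
```

View pics/top0.png

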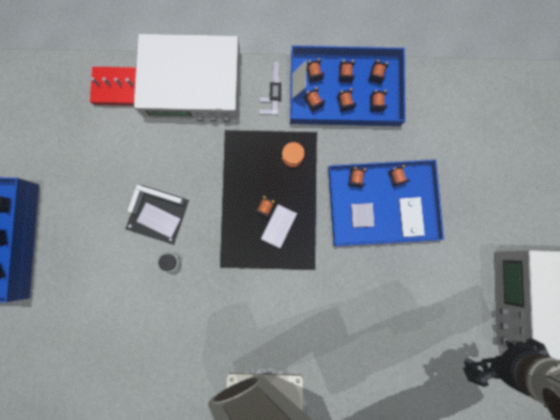

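View pics/scene0.png

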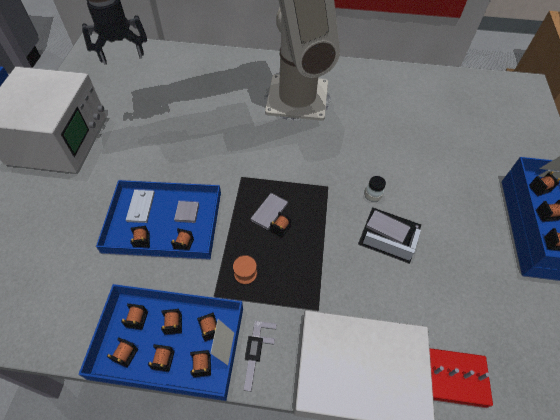

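Top picture: nest with askew packA at (157,218), packB (279,227) on the mat with coil3 at (265,205) at its upper-left side, end plate (411,217) and short pack (362,215) in the tray, jar (169,263), spool (292,154). The scene view shows the same from the far side: packB (269,211), packA (390,226), end plate (140,206).

```bash
cat >> h.py <<'E'
def comp(m,seed):
    n,l=cv2.connectedComponents(m.astype(np.uint8),connectivity=4); return l==l[seed[1],seed[0]]
def rect(P2):
    (c,s,a)=cv2.minAreaRect(P2.astype(np.float32)); 
    if s[0]<s[1]: s=s[::-1]; a+=90
    return np.round(c,4),np.round(s,4),round((a+90)%180-90,2)
def seg(p,P,seed,tol=28):
    m=(np.abs(p.astype(int)-p[seed[1],seed[0]].astype(int)).max(-1)<tol)
    m=comp(m,seed); Q=P[m]; z=np.median(Q[:,2]); Q=Q[abs(Q[:,2]-z)<.006]
    return len(Q),round(float(z),4),np.round(Q[:,:2].mean(0),4),rect(Q[:,:2])
E
python3 - <<'E'
from h import *
S={'top':dict(packA=(157,218),packB=(279,228),end=(411,222),short=(362,215),spool=(292,154),jar=(168,262),mat=(300,200),base=(178,222),lstop=(163,193),sstop=(134,202),floor=(385,220),bench=(200,300)),
 'scene':dict(packA=(388,226),packB=(267,211),end=(140,204),short=(187,211),spool=(245,263),jar=(377,183),mat=(300,260),base=(368,232),lstop=(389,244),sstop=(417,236),floor=(165,220),bench=(340,250))}
for n in S:
    z=np.load(n+'0.npz'); c={k:z[k] for k in('fovy','cx','cy','view')}; P=cloud(c,z['d'])
    for k,s in S[n].items():
        print(n,k,*seg(z['p'],P,s))
    for k,(x0,x1,y0,y1) in dict(nest=(120,192,175,250),coil3=(255,276,190,217)).items() if n=='top' else []:
        Q=P[y0:y1,x0:x1].reshape(-1,3); h=Q[(Q[:,2]>.033)]
        print(k,len(h),rect(h[:,:2]),h[:,2].max(),h[:,:2].mean(0))
z=np.load('top0.npz')
a=cv2.resize(z['p'][170:285,110:320,::-1],None,fx=3.8,fy=3.8,interpolation=cv2.INTER_CUBIC);cv2.imwrite('pics/crop1.png',a)
E
```

```text
top packA 702 0.0176 [0.4802 0.2869] (array([0.4802, 0.2867]), array([0.0956, 0.0509]), 65.23)
top packB 707 0.0145 [ 0.4717 -0.0265] (array([ 0.472 , -0.0269]), array([0.0955, 0.0513]), -25.03)
top end 643 0.0137 [ 0.5044 -0.3734] (array([ 0.5044, -0.3734]), array([0.0955, 0.0533]), 5.15)
top short 417 0.0156 [ 0.506 -0.245] (array([ 0.5063, -0.2445]), array([0.0564, 0.0517]), 3.79)
top spool 309 0.0443 [ 0.6603 -0.0591] (array([ 0.6604, -0.0592]), array([0.0513, 0.0491]), -17.36)
top jar 218 0.0595 [0.3717 0.2489] (array([0.3708, 0.2494]), array([0.0411, 0.0371]), -88.54)
top mat 10632 0.0026 [0.5423 0.0055] (array([5.451e-01, 3.000e-04]), array([0.3644, 0.2448]), 0.03)
top base 36 0.0159 [0.4635 0.2435] (array([0.4645, 0.2488]), array([0.0543, 0.0184]), -22.92)
top lstop 172 0.0436 [0.5404 0.3045] (array([0.5175, 0.2928]), array([0.1212, 0.0718]), 73.66)
top sstop 289 0.0448 [0.5395 0.3061] (array([0.5426, 0.2988]), array([0.1356, 0.0618]), -76.98)
top floor 4956 0.0037 [ 0.536  -0.2977] (array([ 0.5375, -0.3039]), array([0.2661, 0.1954]), -85.51)
top bench 126183 -0.0011 [0.4465 
[... 764 characters left out ...]
39, 0.0521]), 9.49)
scene jar 177 0.0591 [0.3762 0.2498] (array([0.3751, 0.2496]), array([0.0421, 0.0412]), -54.69)
scene mat 10255 0.0029 [0.5673 0.0071] (array([5.459e-01, 3.000e-04]), array([0.3704, 0.2502]), 0.2)
scene base 1 0.0442 [0.5255 0.2303] (array([0.5255, 0.2303]), array([0., 0.]), 0.0)
scene lstop 12960 0.0003 [0.679  0.5512] (array([0.5987, 0.4803]), array([0.6348, 0.4472]), 12.25)
scene sstop 268 0.0448 [0.5411 0.3066] (array([0.5185, 0.2924]), array([0.1201, 0.0727]), 74.05)
scene floor 3843 0.0038 [ 0.5368 -0.3011] (array([ 0.5326, -0.3064]), array([0.2684, 0.1908]), -84.88)
scene bench 109301 -0.0003 [0.394  0.0574] (array([0.348 , 0.0023]), array([1.699 , 1.2009]), -89.6)
```

View pics/crop1.png

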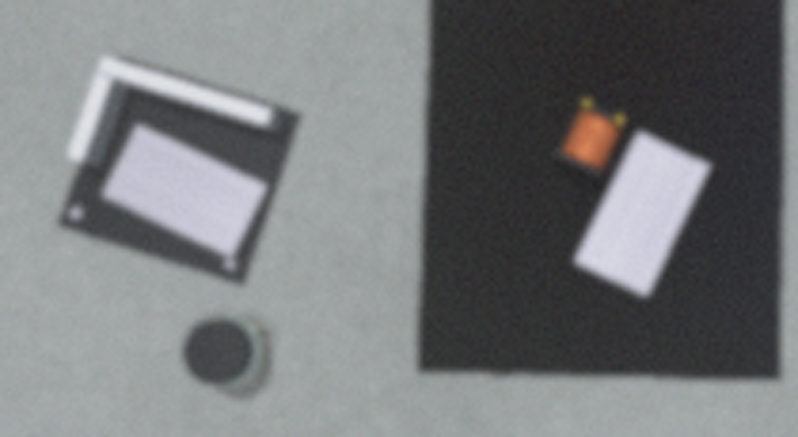

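The crop shows packA askew in the nest, with the L of stops upper left. The corner is at crop (105,65) and the short stop runs down to (80,155). coil3 at crop (592,138) touches only the upper half of packB's left side, so I grip its lower half.

```bash
cat >> h.py <<'E'
from scipy.optimize import minimize
from scipy.spatial.transform import Rotation as R
def yaw():
    x=R.from_quat(monitor.get_obs()['tool_rot']).as_matrix()[:,0]; return np.degrees(np.arctan2(x[1],x[0]))
def go(x,y,z,yw):
    o=monitor.get_obs(); M=R.from_quat(o['tool_rot']).as_matrix()
    d=M.T@(np.array([x,y,z])-o['eef_pos'])*100; w=(yw-yaw()+180)%360-180
    print('move dx,dy,dz cm',np.round(d,2),'wz',round(-np.radians(w),3),'rows',max(np.linalg.norm(d)/5,abs(w)/8.5))
def nestfit(Q,g=(.495,.30,-16)):
    def cost(v):
        a=np.radians(v[2]); d=Q-v[:2]; x=d[:,0]*np.cos(a)+d[:,1]*np.sin(a); y=-d[:,0]*np.sin(a)+d[:,1]*np.cos(a)
        b=lambda x,x0,x1,y0,y1: np.maximum(np.abs(x-(x0+x1)/2)-(x1-x0)/2,0)+np.maximum(np.abs(y-(y0+y1)/2)-(y1-y0)/2,0)
        return np.minimum(np.minimum(b(x,.0275,.0395,-.06,.062),b(x,-.033,.0275,.05,.062)),.006).mean()*1e3
    # centre the feasible region: soft margins
    rs=[minimize(cost,np.array(g)+np.random.randn(3)*[.003,.003,1.5],method='Nelder-Mead',options=dict(xatol=1e-5,fatol=1e-6)) for _ in range(40)]
    f=min(r.fun for r in rs); X=np.array([r.x for r in rs if r.fun<f+.05]); return X.mean(0),X.std(0),f
E
python3 - <<'E'
from h import *
for n in ('top','scene'):
    z=np.load(n+'0.npz'); c={k:z[k] for k in('fovy','cx','cy','view')}; P=cloud(c,z['d']).reshape(-1,3)
    def box(x0,x1,y0,y1,z0,z1): return P[(P[:,0]>x0)&(P[:,0]<x1)&(P[:,1]>y0)&(P[:,1]<y1)&(P[:,2]>z0)&(P[:,2]<z1)]
    N=box(.42,.60,.20,.40,.040,.050); print(n,'nest',len(N),rect(N[:,:2]),nestfit(N[:,:2]))
    C=box(.47,.56,-.03,.06,.03,.06); print('coil3',len(C),C[:,:2].mean(0),rect(C[:,:2]),C[:,2].max())
    T=box(.38,.70,-.5,-.1,.030,.040); print('traywall',rect(T[:,:2]))
u=np.array([np.cos(np.radians(-24.9)),np.sin(np.radians(-24.9))])
g=np.array([.473,-.027]); print('u',u); g=g-.024*u if False else g
print('ends',g+.05*u,g-.05*u)
o=monitor.get_obs(); print(o['eef_pos'],yaw())
E
```

```text
top nest 332 (array([0.5179, 0.2912]), array([0.1237, 0.0726]), 74.25) (array([  0.51388749,   0.29107627, -16.41543719]), array([3.49965288e-06, 2.64140613e-06, 3.41559681e-03]), np.float64(0.018178455331804566))
coil3 210 [0.52089638 0.00764976] (array([0.5207, 0.0084]), array([0.044 , 0.0378]), -24.98) 0.05366221823519775
traywall (array([ 0.5403, -0.3026]), array([0.2812, 0.2104]), -85.41)
scene nest 368 (array([0.5195, 0.2921]), array([0.1211, 0.075 ]), 73.9) (array([  0.51533526,   0.2917284 , -16.25385777]), array([1.25116767e-06, 4.29189951e-06, 3.27496878e-06]), np.float64(0.06062753184368769))
coil3 220 [0.52392518 0.00899807] (array([0.5222, 0.0092]), array([0.0459, 0.0374]), -23.97) 0.05314126410043536
traywall (array([ 0.5416, -0.3022]), array([0.2816, 0.2158]), -85.44)
u [ 0.90704401 -0.42103581]
ends [ 0.5183522  -0.04805179] [ 0.4276478  -0.00594821]
[ 0.20539195 -0.45524095  0.23050688] 24.282734586404185
```

```bash
python3 -c "
from h import *
go(.4512,-.0169,.15,-25)"
```

```text
move dx,dy,dz cm [ 40.43 -29.83   8.11] wz 0.86 rows 10.179307291428032
```

Emit:
arm_command --increments '[{"dx":4,"dy":-3,"dz":0.8,"wz":0.1},{"dx":8,"dy":-6,"dz":1.6,"wz":0.2},{"dx":12,"dy":-9,"dz":2.4,"wz":0.3},{"dx":16,"dy":-12,"dz":3.2,"wz":0.4},{"dx":20,"dy":-15,"dz":4,"wz":0.5},{"dx":24,"dy":-18,"dz":4.8,"wz":0.6},{"dx":28.2,"dy":-21,"dz":5.6,"wz":0.7},{"dx":32.3,"dy":-24,"dz":6.4,"wz":0.8},{"dx":36.4,"dy":-26.9,"dz":7.2,"wz":0.86},{"dx":40.4,"dy":-29.8,"dz":8,"wz":0.86}]'

```text
validation failed for argument at $.in...
```

Run:
```python
from h import *
o=monitor.get_obs(); print(o['clock'],o['eef_pos'],yaw(),o['joint_pos'],o['joint_vel'])
c,p,d=shot('wrist','w1.png'); P=cloud(c,d); o=monitor.get_obs(); print(o['clock'],o['eef_pos'],yaw())
np.savez('w1.npz',p=p,d=d,P=P)
Q=P[(P[...,2]>.010)&(P[...,2]<.020)]; print(len(Q),Q.mean(0),rect(Q[:,:2]))
Q=P[(P[...,2]>.035)&(P[...,2]<.06)]; print(len(Q),rect(Q[:,:2]) if len(Q) else 0)
go(.4512,-.0169,.15,-25)
```

```text
0.1 [ 0.20539195 -0.45524095  0.23050688] 24.282734586404185 [-1.14697015e+00  2.41330800e-01  3.86281145e-03  1.33521573e+00
  3.16379711e-06  1.57080883e+00] [ 0.00232966 -0.00073445  0.00496682  0.00064877  0.0008423   0.00152378]
0.15 [ 0.20539527 -0.45532288  0.23059292] 24.278110662024925
1059 [ 0.30878584 -0.59070088  0.01573412] (array([ 0.3001, -0.5909]), array([0.2373, 0.0028]), -0.09)
3310 (array([ 0.2996, -0.585 ]), array([0.2376, 0.0149]), 0.29)
move dx,dy,dz cm [ 40.43 -29.84   8.11] wz 0.86 rows 10.180958789676648
```

View pics/w1.png

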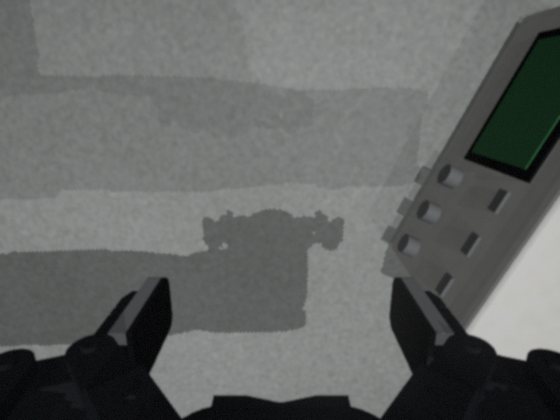

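The call was refused, so this picture only shows the start view: bench and instrument, with the fingers at the lower edge. I'll retry with every field given.

Emit:
arm_command --increments '[{"dx":4,"dy":-3,"dz":0.8,"wx":0,"wy":0,"wz":0.1,"grip":8.5},{"dx":8,"dy":-6,"dz":1.6,"wx":0,"wy":0,"wz":0.2,"grip":8.5},{"dx":12,"dy":-9,"dz":2.4,"wx":0,"wy":0,"wz":0.3,"grip":8.5},{"dx":16,"dy":-12,"dz":3.2,"wx":0,"wy":0,"wz":0.4,"grip":8.5},{"dx":20,"dy":-15,"dz":4,"wx":0,"wy":0,"wz":0.5,"grip":8.5},{"dx":24,"dy":-18,"dz":4.8,"wx":0,"wy":0,"wz":0.6,"grip":8.5},{"dx":28.2,"dy":-21,"dz":5.6,"wx":0,"wy":0,"wz":0.7,"grip":8.5},{"dx":32.3,"dy":-24,"dz":6.4,"wx":0,"wy":0,"wz":0.8,"grip":8.5},{"dx":36.4,"dy":-26.9,"dz":7.2,"wx":0,"wy":0,"wz":0.86,"grip":8.5},{"dx":40.4,"dy":-29.8,"dz":8,"wx":0,"wy":0,"wz":0.86,"grip":8.5}]'

```text
clock: 1.15
eef_pos: [0.3947, -0.1431, 0.1582]
tool_rot: [0.982, -0.187, 0.003, -0.02]
ft_force: [0.2, 1.0, -0.7]
grip_width: 0.0849
grasp_force: 0.0
```

Emit:
arm_command --increments '[{"dx":0,"dy":0,"dz":0,"wx":0,"wy":0,"wz":0,"grip":8.5},{"dx":0,"dy":0,"dz":0,"wx":0,"wy":0,"wz":0,"grip":8.5}]'

```text
clock: 1.35
eef_pos: [0.3943, -0.1438, 0.1587]
tool_rot: [0.982, -0.188, 0.003, -0.02]
ft_force: [-0.2, 0.5, -0.2]
grip_width: 0.0849
grasp_force: 0.0
```

Run:
```python
from h import *
o=monitor.get_obs(); print(o['clock'],o['eef_pos'],yaw(),o['joint_pos'])
c,p,d=shot('wrist','w2.png'); P=cloud(c,d); o=monitor.get_obs(); print(o['clock'],o['eef_pos'],yaw())
np.savez('w2.npz',p=p,d=d,P=P)
Q=P[(P[...,2]>.010)&(P[...,2]<.020)]; print(len(Q),Q.mean(0),rect(Q[:,:2]))
Q=P[(P[...,2]>.035)&(P[...,2]<.06)]; print(len(Q),rect(Q[:,:2]) if len(Q) else 0)
go(.4512,-.0169,.15,-25)
```

```text
1.35 [ 0.39426709 -0.14379195  0.15873772] -21.67806355605981 [-0.37914649  0.13380895 -0.32509568  1.113799    0.04070054  3.14079909]
1.4 [ 0.39438926 -0.14377141  0.15891712] -21.66686591183657
13120 [ 0.4758203  -0.0914991   0.01476097] (array([ 0.4678, -0.1727]), array([0.376 , 0.1244]), 86.01)
2872 (array([ 0.4795, -0.1587]), array([0.3747, 0.0925]), 68.83)
move dx,dy,dz cm [  0.6  -13.84   1.46] wz 0.058 rows 2.785916704244339
```

```bash
cat >> h.py <<'E'
def go(x,y,z,yw):
    o=monitor.get_obs(); M=R.from_quat(o['tool_rot']).as_matrix(); a=np.radians(yw); c,s=np.cos(a),np.sin(a)
    d=M.T@(np.array([x,y,z])-o['eef_pos'])*100; w=R.from_matrix(M.T@np.array([[c,s,0],[s,-c,0],[0,0,-1]])).as_rotvec()
    print('d cm',np.round(d,2),'w',np.round(w,3),'rows',round(max(np.linalg.norm(d)/5,np.linalg.norm(w)/.149),1))
E
python3 -c "
from h import *
go(.42,-.09,.16,64)
P=np.load('w2.npz')['P'];p=np.load('w2.npz')['p']
B=P[(P[...,0]>.40)&(P[...,0]<.55)&(P[...,1]>-.10)&(P[...,1]<.04)&(P[...,2]>.01)&(P[...,2]<.02)]
print(len(B),rect(B[:,:2]),B.mean(0))
"
```

```text
d cm [ 0.39 -5.94  0.13] w [-0.034 -0.029 -1.495] rows 10.0
9379 (array([ 0.4783, -0.0131]), array([0.101, 0.089]), -24.37) [ 0.47414706 -0.02945001  0.01449233]
```

Emit:
arm_command --increments '[{"dx":0,"dy":-0.6,"dz":0,"wx":-0.003,"wy":-0.003,"wz":-0.15,"grip":8.5},{"dx":0,"dy":-1.2,"dz":0,"wx":-0.007,"wy":-0.006,"wz":-0.3,"grip":8.5},{"dx":0.1,"dy":-1.8,"dz":0,"wx":-0.01,"wy":-0.009,"wz":-0.45,"grip":8.5},{"dx":0.1,"dy":-2.4,"dz":0,"wx":-0.014,"wy":-0.012,"wz":-0.6,"grip":8.5},{"dx":0.2,"dy":-3,"dz":0,"wx":-0.017,"wy":-0.015,"wz":-0.75,"grip":8.5},{"dx":0.2,"dy":-3.6,"dz":0,"wx":-0.02,"wy":-0.017,"wz":-0.9,"grip":8.5},{"dx":0.3,"dy":-4.2,"dz":0,"wx":-0.024,"wy":-0.02,"wz":-1.05,"grip":8.5},{"dx":0.3,"dy":-4.8,"dz":0,"wx":-0.027,"wy":-0.023,"wz":-1.2,"grip":8.5},{"dx":0.4,"dy":-5.4,"dz":0,"wx":-0.031,"wy":-0.026,"wz":-1.35,"grip":8.5},{"dx":0.4,"dy":-5.9,"dz":0.1,"wx":-0.034,"wy":-0.029,"wz":-1.495,"grip":8.5}]'

```text
clock: 2.4
eef_pos: [0.4204, -0.0899, 0.1608]
tool_rot: [0.846, 0.533, 0.001, 0.001]
ft_force: [-0.4, 0.1, 0.1]
grip_width: 0.0852
grasp_force: 0.0
```

```bash
python3 -c "
from h import *
go(.4512,-.0169,.13,155); print(monitor.get_obs()['joint_pos'])
"
```

```text
d cm [ 7.92 -0.38  3.08] w [ 2.000e-03  1.000e-03 -1.581e+00] rows 10.6
[-2.10827702e-01  1.49025586e-01 -3.00506153e-01  1.11962794e+00
  5.84020459e-05  1.80689546e+00]
```

Emit:
arm_command --increments '[{"dx":0.8,"dy":0,"dz":0.3,"wx":0,"wy":0,"wz":-0.15,"grip":8.5},{"dx":1.6,"dy":-0.1,"dz":0.6,"wx":0,"wy":0,"wz":-0.3,"grip":8.5},{"dx":2.4,"dy":-0.1,"dz":0.9,"wx":0,"wy":0,"wz":-0.45,"grip":8.5},{"dx":3.2,"dy":-0.2,"dz":1.2,"wx":0,"wy":0,"wz":-0.6,"grip":8.5},{"dx":4,"dy":-0.2,"dz":1.5,"wx":0,"wy":0,"wz":-0.75,"grip":8.5},{"dx":4.8,"dy":-0.2,"dz":1.8,"wx":0,"wy":0,"wz":-0.9,"grip":8.5},{"dx":5.6,"dy":-0.3,"dz":2.1,"wx":0,"wy":0,"wz":-1.05,"grip":8.5},{"dx":6.4,"dy":-0.3,"dz":2.4,"wx":0,"wy":0,"wz":-1.2,"grip":8.5},{"dx":7.2,"dy":-0.4,"dz":2.7,"wx":0,"wy":0,"wz":-1.35,"grip":8.5},{"dx":7.9,"dy":-0.4,"dz":3.0,"wx":0,"wy":0,"wz":-1.495,"grip":8.5}]'

```text
clock: 3.4
eef_pos: [0.4512, -0.017, 0.1306]
tool_rot: [0.258, 0.966, 0.0, 0.001]
ft_force: [-0.3, -0.4, -0.2]
grip_width: 0.085
grasp_force: 0.0
```

```bash
python3 -c "
from h import *
c,p,d=shot('wrist','w3.png'); P=cloud(c,d)
B=P[(P[...,0]>.40)&(P[...,0]<.55)&(P[...,1]>-.10)&(P[...,1]<.04)&(P[...,2]>.0105)&(P[...,2]<.02)&(p.min(-1)>110)]
print(len(B),rect(B[:,:2]),B.mean(0))
go(.4512,-.0169,.015,155); print(monitor.get_obs()['joint_pos'],monitor.get_obs()['ft_force'])
"
```

```text
9633 (array([ 0.4716, -0.0278]), array([0.1008, 0.0551]), -24.62) [ 0.46865791 -0.02636391  0.01467946]
d cm [-0.   -0.08 11.51] w [ 0.001  0.    -0.082] rows 2.3
[-3.66936154e-02  2.19624258e-01 -2.99160725e-01  1.05105953e+00
  8.57087871e-04  4.81716490e-01] [0.27878598 0.83080146 0.3985139 ]
```

View pics/w3.png

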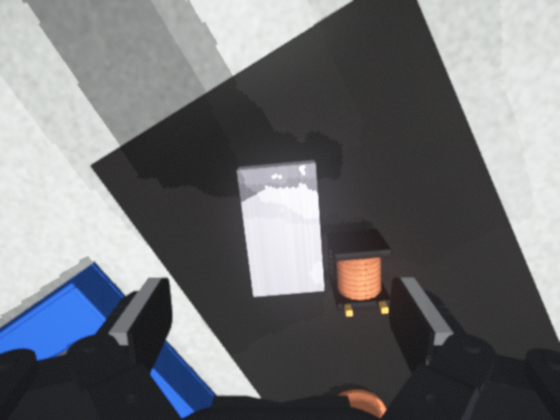

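Wrist view: packB at (281,228) with coil3 beside its far half (360,275), and the grip half is free. Measured size is 100.8 x 55.1 mm with the top at 14.7 mm, which matches the text.

```bash
python3 -c "
from h import *
go(.4498,-.0178,.001,155.4)
"
```

```text
d cm [ 0.07 -0.23 12.91] w [ 0.001  0.    -0.089] rows 2.6
```

Emit:
arm_command --increments '[{"dx":0.1,"dy":-0.2,"dz":4,"wx":0,"wy":0,"wz":-0.089,"grip":7.5},{"dx":0.1,"dy":-0.2,"dz":8,"wx":0,"wy":0,"wz":-0.089,"grip":7.2},{"dx":0.1,"dy":-0.2,"dz":11,"wx":0,"wy":0,"wz":-0.089,"grip":7.2},{"dx":0.1,"dy":-0.2,"dz":12,"wx":0,"wy":0,"wz":-0.089,"grip":7.2},{"dx":0.1,"dy":-0.2,"dz":12.5,"wx":0,"wy":0,"wz":-0.089,"grip":7.2},{"dx":0.1,"dy":-0.2,"dz":12.9,"wx":0,"wy":0,"wz":-0.089,"grip":7.2},{"dx":0.1,"dy":-0.2,"dz":12.9,"wx":0,"wy":0,"wz":-0.089,"grip":7.2}]'

```text
clock: 4.15
eef_pos: [0.4504, -0.0181, 0.0021]
tool_rot: [0.218, 0.976, 0.0, 0.001]
ft_force: [0.2, 0.8, -0.1]
grip_width: 0.072
grasp_force: 0.0
```

Emit:
arm_command --increments '[{"dx":0,"dy":0,"dz":0,"wx":0,"wy":0,"wz":0,"grip":4.5},{"dx":0,"dy":0,"dz":0,"wx":0,"wy":0,"wz":0,"grip":4.5},{"dx":0,"dy":0,"dz":0,"wx":0,"wy":0,"wz":0,"grip":4.5},{"dx":0,"dy":0,"dz":0,"wx":0,"wy":0,"wz":0,"grip":4.5},{"dx":0,"dy":0,"dz":0,"wx":0,"wy":0,"wz":0,"grip":4.5}]'

```text
clock: 4.65
eef_pos: [0.4506, -0.0178, 0.0028]
tool_rot: [0.217, 0.976, 0.0, 0.002]
ft_force: [-1.6, 2.4, 5.0]
grip_width: 0.0528
grasp_force: 62.9
```

```bash
cat >> h.py <<'E'
def nest(x,y,n=(.5146,.2914,-16.3)):
    a=np.radians(n[2]); c,s=np.cos(a),np.sin(a); return n[0]+x*c-y*s, n[1]+x*s+y*c
def innest(P,n=(.5146,.2914,-16.3)):
    a=np.radians(n[2]); c,s=np.cos(a),np.sin(a); d=np.asarray(P)[...,:2]-n[:2]; return np.stack([d[...,0]*c+d[...,1]*s,-d[...,0]*s+d[...,1]*c],-1)
E
python3 -c "
from h import *
go(*nest(-.024,-.026),.10,253.7)
"
```

```text
d cm [ 9.27 27.79 -9.7 ] w [-0.002  0.004 -1.725] rows 11.6
```

Emit:
arm_command --increments '[{"dx":0,"dy":0,"dz":-1,"wx":0,"wy":0,"wz":0,"grip":4.5},{"dx":0,"dy":0,"dz":-3,"wx":0,"wy":0,"wz":0,"grip":4.5},{"dx":0,"dy":0,"dz":-6,"wx":0,"wy":0,"wz":0,"grip":4.5},{"dx":0,"dy":0,"dz":-9,"wx":0,"wy":0,"wz":0,"grip":4.5},{"dx":0,"dy":0,"dz":-10,"wx":0,"wy":0,"wz":0,"grip":4.5}]'

```text
clock: 5.15
eef_pos: [0.4512, -0.0179, 0.1046]
tool_rot: [0.217, 0.976, 0.001, 0.003]
ft_force: [0.4, 0.7, -3.6]
grip_width: 0.053
grasp_force: 64.1
```

```bash
python3 -c "
from h import *
go(*nest(-.024,-.026),.10,253.7)
"
```

```text
d cm [ 9.36 27.76  0.48] w [-0.003  0.006 -1.725] rows 11.6
```

Emit:
arm_command --increments '[{"dx":0.9,"dy":2.8,"dz":0,"wx":0,"wy":0,"wz":-0.148,"grip":4.5},{"dx":1.9,"dy":5.6,"dz":0,"wx":0,"wy":0,"wz":-0.296,"grip":4.5},{"dx":2.8,"dy":8.3,"dz":0,"wx":0,"wy":0,"wz":-0.444,"grip":4.5},{"dx":3.7,"dy":11.1,"dz":0,"wx":0,"wy":0,"wz":-0.592,"grip":4.5},{"dx":4.7,"dy":13.9,"dz":0,"wx":0,"wy":0,"wz":-0.74,"grip":4.5},{"dx":5.6,"dy":16.7,"dz":0,"wx":0,"wy":0,"wz":-0.888,"grip":4.5},{"dx":6.6,"dy":19.4,"dz":0,"wx":0,"wy":0,"wz":-1.036,"grip":4.5},{"dx":7.5,"dy":22.2,"dz":0,"wx":0,"wy":0,"wz":-1.184,"grip":4.5},{"dx":8.4,"dy":25,"dz":0,"wx":0,"wy":0,"wz":-1.332,"grip":4.5},{"dx":9.3,"dy":27.7,"dz":0,"wx":0,"wy":0,"wz":-1.48,"grip":4.5}]'

```text
clock: 6.15
eef_pos: [0.4819, 0.2733, 0.1003]
tool_rot: [-0.5, 0.866, -0.0, -0.001]
ft_force: [-0.4, -0.1, -3.8]
grip_width: 0.053
grasp_force: 64.1
```

```bash
python3 -c "
from h import *
go(*nest(-.024,-.026),.035,253.7)
"
```

```text
d cm [-0.12 -0.21  6.53] w [ 0.001 -0.001 -0.238] rows 1.6
```

Emit:
arm_command --increments '[{"dx":-0.1,"dy":-0.2,"dz":0,"wx":0,"wy":0,"wz":-0.12,"grip":4.5},{"dx":-0.1,"dy":-0.2,"dz":2,"wx":0,"wy":0,"wz":-0.238,"grip":4.5},{"dx":-0.1,"dy":-0.2,"dz":5,"wx":0,"wy":0,"wz":-0.238,"grip":4.5},{"dx":-0.1,"dy":-0.2,"dz":7,"wx":0,"wy":0,"wz":-0.238,"grip":4.5},{"dx":-0.1,"dy":-0.2,"dz":7.5,"wx":0,"wy":0,"wz":-0.238,"grip":4.5},{"dx":-0.1,"dy":-0.2,"dz":7.8,"wx":0,"wy":0,"wz":-0.238,"grip":4.5},{"dx":-0.1,"dy":-0.2,"dz":8,"wx":0,"wy":0,"wz":-0.238,"grip":4.5},{"dx":-0.1,"dy":-0.2,"dz":8.1,"wx":0,"wy":0,"wz":-0.238,"grip":4.5}]'

```text
clock: 6.95
eef_pos: [0.4857, 0.2727, 0.0213]
tool_rot: [-0.597, 0.802, -0.0, 0.001]
ft_force: [0.6, -0.1, -2.6]
grip_width: 0.0532
grasp_force: 64.1
```

```bash
python3 -c "
from h import *
go(*nest(-.024,-.026),.0185,253.7)
c,p,d=shot('wrist'); P=cloud(c,d); N=P[(P[...,2]>.041)&(P[...,2]<.049)]; N=N[(abs(innest(N))<.08).all(1)]
print(len(N), nestfit(N[:,:2]) if len(N)>50 else '')
"
```

```text
d cm [-0.    0.15  0.27] w [-0.002  0.002 -0.007] rows 0.1
5491 (array([  0.5084902 ,   0.27802229, -16.57897464]), array([0.00408711, 0.01372672, 0.00581928]), np.float64(1.4067272153310664))
```

Emit:
arm_command --increments '[{"dx":0,"dy":0.15,"dz":0.1,"wx":0,"wy":0,"wz":0,"grip":4.5},{"dx":0,"dy":0.15,"dz":0.2,"wx":0,"wy":0,"wz":0,"grip":4.5},{"dx":0,"dy":0.15,"dz":0.25,"wx":0,"wy":0,"wz":0,"grip":4.5},{"dx":0,"dy":0.15,"dz":0.25,"wx":0,"wy":0,"wz":0,"grip":4.5}]'

```text
clock: 7.4
eef_pos: [0.4835, 0.2728, 0.0181]
tool_rot: [-0.597, 0.802, -0.0, 0.0]
ft_force: [0.1, -0.1, -1.4]
grip_width: 0.053
grasp_force: 64.3
```

Emit:
arm_command --increments '[{"dx":0,"dy":0,"dz":0,"wx":0,"wy":0,"wz":0,"grip":6},{"dx":0,"dy":0,"dz":0,"wx":0,"wy":0,"wz":0,"grip":6.3},{"dx":0,"dy":0,"dz":0,"wx":0,"wy":0,"wz":0,"grip":6.3},{"dx":0,"dy":0,"dz":-2,"wx":0,"wy":0,"wz":0,"grip":6.3},{"dx":0,"dy":0,"dz":-5,"wx":0,"wy":0,"wz":0,"grip":6.3},{"dx":0,"dy":0,"dz":-8,"wx":0,"wy":0,"wz":0,"grip":6.3},{"dx":0,"dy":0,"dz":-8,"wx":0,"wy":0,"wz":0,"grip":6.3}]'

```text
clock: 8.1
eef_pos: [0.4866, 0.2745, 0.1027]
tool_rot: [-0.597, 0.802, -0.001, 0.005]
ft_force: [0.7, 0.7, 0.8]
grip_width: 0.063
grasp_force: 0.0
```

```bash
cat >> h.py <<'E'
def slabs(zs,n='top'):
    c,p,d=shot(n); P=cloud(c,d); g=p.min(-1)>110
    for z in zs:
        Q=P[(abs(P[...,2]-z)<.005)&g]; Q=Q[(abs(innest(Q)+[.02,.01])<[.062,.065]).all(1)]
        if len(Q)>40:
            r=rect(innest(Q)); print(n,z,len(Q),'z',np.median(Q[:,2]).round(4),'nestframe',r)
E
python3 -c "
from h import *
print(monitor.get_obs()['eef_pos'],yaw())
slabs([.018,.030],'scene');slabs([.018,.030],'top')
go(*nest(-.075,-.005),.07,163.7)
"
```

```text
[0.48663156 0.27454784 0.10273532] -106.67102523792958
scene 0.03 470 z 0.0298 nestframe (array([-0.0232,  0.0109]), array([0.071 , 0.0566]), 89.73)
top 0.018 122 z 0.0181 nestframe (array([-0.0182, -0.0398]), array([0.0904, 0.0574]), -14.41)
top 0.03 272 z 0.0298 nestframe (array([-0.012 , -0.0273]), array([0.0782, 0.0517]), 0.44)
d cm [-2.07  5.11  2.87] w [-0.     0.004  1.564] rows 10.5
```

Emit:
arm_command --increments '[{"dx":-0.2,"dy":0.6,"dz":0,"wx":0,"wy":0,"wz":0.148,"grip":4},{"dx":-0.4,"dy":1.2,"dz":0,"wx":0,"wy":0,"wz":0.296,"grip":4},{"dx":-0.6,"dy":1.8,"dz":0,"wx":0,"wy":0,"wz":0.444,"grip":4},{"dx":-0.8,"dy":2.4,"dz":0,"wx":0,"wy":0,"wz":0.592,"grip":4},{"dx":-1,"dy":3,"dz":0,"wx":0,"wy":0,"wz":0.74,"grip":4},{"dx":-1.2,"dy":3.8,"dz":0,"wx":0,"wy":0,"wz":0.888,"grip":4},{"dx":-1.5,"dy":4.6,"dz":0,"wx":0,"wy":0,"wz":1.036,"grip":4},{"dx":-1.8,"dy":5.4,"dz":0.5,"wx":0,"wy":0,"wz":1.184,"grip":4},{"dx":-2,"dy":6,"dz":1,"wx":0,"wy":0,"wz":1.332,"grip":4},{"dx":-2.1,"dy":6.4,"dz":1.5,"wx":0,"wy":0,"wz":1.48,"grip":4}]'

```text
clock: 9.2
eef_pos: [0.4267, 0.3108, 0.081]
tool_rot: [0.103, 0.995, -0.001, -0.001]
ft_force: [-0.3, -0.8, 0.4]
grip_width: 0.04
grasp_force: 0.0
```

```bash
python3 -c "
from h import *
go(*nest(-.088,-.005),.007,163.7)
slabs([.018,.030],'wrist')
"
```

```text
d cm [-0.2   0.11  7.4 ] w [-0.002 -0.002  0.079] rows 1.5
wrist 0.018 1236 z 0.0177 nestframe (array([-0.059 , -0.0221]), array([0.0888, 0.0274]), -79.79)
wrist 0.03 8389 z 0.0298 nestframe (array([-0.0251,  0.0005]), array([0.0806, 0.0562]), 89.88)
```

Emit:
arm_command --increments '[{"dx":-0.2,"dy":0.1,"dz":2,"wx":0,"wy":0,"wz":0.08,"grip":4},{"dx":-0.2,"dy":0.1,"dz":5,"wx":0,"wy":0,"wz":0.08,"grip":4},{"dx":-0.2,"dy":0.1,"dz":6.5,"wx":0,"wy":0,"wz":0.08,"grip":4},{"dx":-0.2,"dy":0.1,"dz":7.2,"wx":0,"wy":0,"wz":0.08,"grip":4},{"dx":-0.2,"dy":0.1,"dz":7.3,"wx":0,"wy":0,"wz":0.08,"grip":4},{"dx":-0.2,"dy":0.1,"dz":7.3,"wx":0,"wy":0,"wz":0.08,"grip":4}]'

```text
clock: 9.85
eef_pos: [0.4305, 0.3119, 0.0099]
tool_rot: [0.139, 0.99, 0.0, 0.0]
ft_force: [0.5, -0.5, 0.5]
grip_width: 0.0401
grasp_force: 0.0
```

```bash
python3 -c "
from h import *
o=monitor.get_obs(); print(innest(o['eef_pos']),o['eef_pos'],yaw(),o['ft_force']); go(*nest(-.0385,-.005),.007,163.7)
"
```

```text
[-0.08643524 -0.00395771] [0.43052821 0.31186086 0.00991906] 163.98461248067443 [ 0.53265238 -0.46574713  0.4835433 ]
d cm [-4.79 -0.13  0.29] w [0.    0.001 0.005] rows 1.0
```

Emit:
arm_command --increments '[{"dx":-0.6,"dy":0,"dz":0.1,"wx":0,"wy":0,"wz":0,"grip":4},{"dx":-1.2,"dy":0,"dz":0.1,"wx":0,"wy":0,"wz":0,"grip":4},{"dx":-1.8,"dy":0,"dz":0.1,"wx":0,"wy":0,"wz":0,"grip":4},{"dx":-2.4,"dy":0,"dz":0.1,"wx":0,"wy":0,"wz":0,"grip":4},{"dx":-3,"dy":0,"dz":0.1,"wx":0,"wy":0,"wz":0,"grip":4},{"dx":-3.5,"dy":0,"dz":0.1,"wx":0,"wy":0,"wz":0,"grip":4},{"dx":-3.9,"dy":0,"dz":0.1,"wx":0,"wy":0,"wz":0,"grip":4},{"dx":-4.2,"dy":0,"dz":0.1,"wx":0,"wy":0,"wz":0,"grip":4},{"dx":-4.4,"dy":0,"dz":0.1,"wx":0,"wy":0,"wz":0,"grip":4}]'

```text
clock: 10.75
eef_pos: [0.471, 0.2997, 0.0088]
tool_rot: [0.139, 0.99, 0.0, -0.002]
ft_force: [-5.4, 2.0, 2.7]
grip_width: 0.0399
grasp_force: 3.2
```

```bash
python3 -c "
from h import *
o=monitor.get_obs(); print(innest(o['eef_pos']),o['eef_pos'],yaw(),o['ft_force']); go(*nest(-.0385,-.005),.008,163.7)
slabs([.018,.030],'wrist')
slabs([.018,.030],'top')
"
```

```text
[-0.04416574 -0.0042751 ] [0.47100962 0.29969259 0.00875592] 163.97797165705535 [-5.4094196   2.00997291  2.65163091]
d cm [-0.57 -0.08  0.07] w [ 0.    -0.004  0.005] rows 0.1
wrist 0.018 2131 z 0.0178 nestframe (array([-0.032 , -0.0136]), array([0.1289, 0.0572]), -66.47)
wrist 0.03 8051 z 0.0297 nestframe (array([-0.0248,  0.0095]), array([0.0826, 0.0636]), 88.87)
top 0.018 107 z 0.0179 nestframe (array([-0.0006, -0.0052]), array([0.1137, 0.0574]), 87.34)
top 0.03 600 z 0.0295 nestframe (array([-0.0009, -0.0003]), array([0.1044, 0.0559]), -89.89)
```

Emit:
arm_command --increments '[{"dx":-0.1,"dy":0,"dz":0,"wx":0,"wy":0,"wz":0,"grip":4},{"dx":-0.2,"dy":0,"dz":0,"wx":0,"wy":0,"wz":0,"grip":4},{"dx":-0.3,"dy":0,"dz":0,"wx":0,"wy":0,"wz":0,"grip":4}]'

```text
clock: 11.15
eef_pos: [0.4738, 0.2991, 0.0088]
tool_rot: [0.139, 0.99, 0.0, -0.002]
ft_force: [-6.8, 2.0, 2.3]
grip_width: 0.0401
grasp_force: 3.1
```

Emit:
arm_command --increments '[{"dx":-0.15,"dy":0,"dz":0,"wx":0,"wy":0,"wz":0,"grip":4},{"dx":-0.3,"dy":0,"dz":0,"wx":0,"wy":0,"wz":0,"grip":4},{"dx":-0.4,"dy":0,"dz":0,"wx":0,"wy":0,"wz":0,"grip":4}]'

```text
clock: 11.45
eef_pos: [0.4751, 0.2988, 0.0088]
tool_rot: [0.139, 0.99, 0.001, -0.005]
ft_force: [-14.2, 4.9, 7.7]
grip_width: 0.0402
grasp_force: 7.5
```

```bash
python3 -c "
from h import *
o=monitor.get_obs(); print(innest(o['eef_pos']),o['eef_pos'],yaw(),o['ft_force'])
slabs([.018,.030],'top')
"
```

```text
[-0.04002885 -0.00396537] [0.47506715 0.29882878 0.00881193] 164.0427418792367 [-14.19708901   4.9499325    7.71207727]
top 0.018 103 z 0.0181 nestframe (array([ 0.0197, -0.0166]), array([0.1209, 0.0493]), 61.18)
top 0.03 557 z 0.0297 nestframe (array([0.001 , 0.0003]), array([0.1037, 0.0527]), 89.59)
```

Emit:
arm_command --increments '[{"dx":-0.15,"dy":0,"dz":0,"wx":0,"wy":0,"wz":0,"grip":4},{"dx":-0.3,"dy":0,"dz":0,"wx":0,"wy":0,"wz":0,"grip":4},{"dx":-0.3,"dy":0,"dz":0,"wx":0,"wy":0,"wz":0,"grip":4}]'

```text
clock: 11.8
eef_pos: [0.475, 0.2988, 0.0088]
tool_rot: [0.138, 0.99, 0.001, -0.007]
ft_force: [-19.4, 8.0, 11.9]
grip_width: 0.0398
grasp_force: 10.3
```

Packs A and B are home against the long stop: the push force rose to 21 N and motion stopped. Next is the end plate.

Emit:
arm_command --increments '[{"dx":1.5,"dy":0,"dz":0,"wx":0,"wy":0,"wz":0,"grip":4},{"dx":3,"dy":0,"dz":-0.5,"wx":0,"wy":0,"wz":0,"grip":4},{"dx":3.5,"dy":0,"dz":-4,"wx":0,"wy":0,"wz":0,"grip":5},{"dx":3,"dy":1,"dz":-8,"wx":0,"wy":0,"wz":0,"grip":6},{"dx":2,"dy":4,"dz":-11,"wx":0,"wy":0,"wz":0,"grip":7},{"dx":0,"dy":8,"dz":-13,"wx":0,"wy":0,"wz":-0.05,"grip":7.5},{"dx":-1,"dy":12.5,"dz":-14,"wx":0,"wy":0,"wz":-0.1,"grip":7.5},{"dx":-2.2,"dy":17.3,"dz":-14,"wx":0,"wy":0,"wz":-0.15,"grip":7.5},{"dx":-3.5,"dy":22.1,"dz":-14,"wx":0,"wy":0,"wz":-0.2,"grip":7.5},{"dx":-4.8,"dy":26.9,"dz":-14,"wx":0,"wy":0,"wz":-0.25,"grip":7.5}]'

```text
clock: 12.8
eef_pos: [0.5946, 0.5274, 0.1506]
tool_rot: [0.024, 1.0, 0.001, 0.001]
ft_force: [1.9, 0.7, -0.1]
grip_width: 0.0746
grasp_force: 0.0
```

```bash
python3 -c "
from h import *
o=monitor.get_obs(); print(o['joint_pos'])
go(.5058,-.374,.13,185.6)
slabs([.018,.030],'scene')
"
```

```text
[ 7.25933808e-01  9.56876319e-01  1.01462851e+00  1.62538911e+00
 -8.15008282e-04  7.73706088e-01]
d cm [  4.57 -90.47   1.9 ] w [ 0.001  0.003 -0.146] rows 18.1
scene 0.03 570 z 0.03 nestframe (array([-0.0045, -0.0001]), array([0.0986, 0.0456]), 89.83)
```

Emit:
arm_command --increments '[{"dx":0.2,"dy":-4.8,"dz":0,"wx":0,"wy":0,"wz":-0.02,"grip":7.5},{"dx":0.5,"dy":-9.6,"dz":0,"wx":0,"wy":0,"wz":-0.04,"grip":7.5},{"dx":0.8,"dy":-14.4,"dz":0,"wx":0,"wy":0,"wz":-0.06,"grip":7.5},{"dx":1.1,"dy":-19.2,"dz":0,"wx":0,"wy":0,"wz":-0.08,"grip":7.5},{"dx":1.4,"dy":-24,"dz":0,"wx":0,"wy":0,"wz":-0.1,"grip":7.5},{"dx":1.7,"dy":-28.8,"dz":0,"wx":0,"wy":0,"wz":-0.12,"grip":7.5},{"dx":2,"dy":-33.6,"dz":0,"wx":0,"wy":0,"wz":-0.146,"grip":7.5},{"dx":2.2,"dy":-38.4,"dz":0,"wx":0,"wy":0,"wz":-0.146,"grip":7.5},{"dx":2.4,"dy":-43.2,"dz":0,"wx":0,"wy":0,"wz":-0.146,"grip":7.5},{"dx":2.6,"dy":-48,"dz":0,"wx":0,"wy":0,"wz":-0.146,"grip":7.5}]'

```text
clock: 13.85
eef_pos: [0.5432, 0.045, 0.1506]
tool_rot: [-0.048, 0.999, -0.0, 0.001]
ft_force: [0.9, -0.6, 0.4]
grip_width: 0.075
grasp_force: 0.0
```

```bash
python3 -c "
from h import *
go(.5058,-.374,.13,185.6)
slabs([.018,.030],'top')
"
```

```text
d cm [  7.73 -41.35   2.08] w [-0.001  0.002 -0.002] rows 8.4
top 0.018 104 z 0.0175 nestframe (array([-0.0007, -0.0057]), array([0.1115, 0.056 ]), -89.9)
top 0.03 825 z 0.0296 nestframe (array([-0.0006,  0.    ]), array([0.1032, 0.0553]), 89.97)
```

Emit:
arm_command --increments '[{"dx":0.8,"dy":-4.6,"dz":0.2,"wx":0,"wy":0,"wz":0,"grip":7.5},{"dx":1.7,"dy":-9.2,"dz":0.4,"wx":0,"wy":0,"wz":0,"grip":7.5},{"dx":2.6,"dy":-13.8,"dz":0.7,"wx":0,"wy":0,"wz":0,"grip":7.5},{"dx":3.5,"dy":-18.4,"dz":0.9,"wx":0,"wy":0,"wz":0,"grip":7.5},{"dx":4.4,"dy":-23,"dz":1.1,"wx":0,"wy":0,"wz":0,"grip":7.5},{"dx":5.3,"dy":-27.6,"dz":1.4,"wx":0,"wy":0,"wz":0,"grip":7.5},{"dx":6.1,"dy":-32.2,"dz":1.6,"wx":0,"wy":0,"wz":0,"grip":7.5},{"dx":7,"dy":-36.8,"dz":1.8,"wx":0,"wy":0,"wz":0,"grip":7.5},{"dx":7.7,"dy":-41.3,"dz":2,"wx":0,"wy":0,"wz":0,"grip":7.5},{"dx":7.7,"dy":-41.3,"dz":2,"wx":0,"wy":0,"wz":0,"grip":7.5}]'

```text
clock: 14.9
eef_pos: [0.5054, -0.3771, 0.1296]
tool_rot: [-0.044, 0.999, -0.002, 0.001]
ft_force: [-0.1, 0.5, -0.4]
grip_width: 0.0751
grasp_force: 0.0
```

```bash
python3 -c "
from h import *
c,p,d=shot('wrist','w4.png'); P=cloud(c,d)
B=P[(P[...,0]>.43)&(P[...,0]<.58)&(P[...,1]>-.425)&(P[...,1]<-.32)&(P[...,2]>.0095)&(P[...,2]<.018)&(p.min(-1)>90)]
print(len(B),rect(B[:,:2]),B.mean(0),np.median(B[:,2]))
W=P[(P[...,2]>.031)&(P[...,2]<.039)&(P[...,1]<-.4)&(P[...,1]>-.47)&(P[...,0]>.45)&(P[...,0]<.56)]; print(len(W),W[:,1].max() if len(W) else '')
go(.5058,-.374,.005,185.6)
"
```

```text
9814 (array([ 0.5038, -0.3751]), array([0.1005, 0.0551]), 5.38) [ 0.50052992 -0.37537569  0.01366493] 0.01367172765381967
1133 -0.4373645705570893
d cm [-0.    0.03 12.45] w [-0.001  0.001 -0.007] rows 2.5
```

View pics/w4.png

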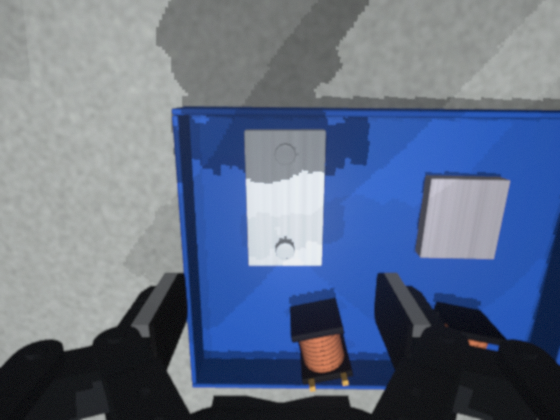

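Wrist view: end plate at (285,198), bosses up at (285,154) and (285,248). The tray wall is clear on the left and coil1 lies below at (320,340). Measured 100.5 x 55.1 mm with the top at 13.7 mm, as it must be.

```bash
python3 -c "
from h import *
go(.5038,-.3751,.0035,185.4)
"
```

```text
d cm [ 0.2  -0.06 12.6 ] w [-0.001  0.001 -0.003] rows 2.5
```

Emit:
arm_command --increments '[{"dx":0.2,"dy":-0.05,"dz":4,"wx":0,"wy":0,"wz":0,"grip":7.2},{"dx":0.2,"dy":-0.05,"dz":8,"wx":0,"wy":0,"wz":0,"grip":7.2},{"dx":0.2,"dy":-0.05,"dz":11,"wx":0,"wy":0,"wz":0,"grip":7.2},{"dx":0.2,"dy":-0.05,"dz":12,"wx":0,"wy":0,"wz":0,"grip":7.2},{"dx":0.2,"dy":-0.05,"dz":12.5,"wx":0,"wy":0,"wz":0,"grip":7.2},{"dx":0.2,"dy":-0.05,"dz":12.55,"wx":0,"wy":0,"wz":0,"grip":7.2},{"dx":0.2,"dy":-0.05,"dz":12.55,"wx":0,"wy":0,"wz":0,"grip":4.5},{"dx":0.2,"dy":-0.05,"dz":12.55,"wx":0,"wy":0,"wz":0,"grip":4.5},{"dx":0.2,"dy":-0.05,"dz":12.55,"wx":0,"wy":0,"wz":0,"grip":4.5},{"dx":0.2,"dy":-0.05,"dz":12.55,"wx":0,"wy":0,"wz":0,"grip":4.5}]'

```text
clock: 15.95
eef_pos: [0.5066, -0.373, 0.0073]
tool_rot: [-0.048, 0.999, -0.001, 0.002]
ft_force: [-0.5, 0.3, 6.0]
grip_width: 0.0523
grasp_force: 62.5
```

Emit:
arm_command --increments '[{"dx":0,"dy":0,"dz":-1,"wx":0,"wy":0,"wz":0,"grip":4.5},{"dx":0,"dy":0,"dz":-3,"wx":0,"wy":0,"wz":0,"grip":4.5},{"dx":0,"dy":0,"dz":-6,"wx":0,"wy":0,"wz":0,"grip":4.5},{"dx":0,"dy":0,"dz":-9,"wx":0,"wy":0,"wz":0,"grip":4.5},{"dx":0,"dy":0,"dz":-11,"wx":0,"wy":0,"wz":0,"grip":4.5},{"dx":0,"dy":0,"dz":-11,"wx":0,"wy":0,"wz":0,"grip":4.5}]'

```text
clock: 16.55
eef_pos: [0.5069, -0.3737, 0.119]
tool_rot: [-0.048, 0.999, -0.003, 0.003]
ft_force: [0.0, -0.8, -1.6]
grip_width: 0.052
grasp_force: 63.0
```

```bash
python3 -c "
from h import *
go(*nest(-.0215,-.006),.115,253.7)
"
```

```text
d cm [-4.9  66.37  0.08] w [-0.009  0.003 -1.19 ] rows 13.3
```

Emit:
arm_command --increments '[{"dx":-0.3,"dy":4.8,"dz":0,"wx":0,"wy":0,"wz":-0.1,"grip":4.5},{"dx":-0.7,"dy":9.6,"dz":0,"wx":0,"wy":0,"wz":-0.2,"grip":4.5},{"dx":-1,"dy":14.4,"dz":0,"wx":0,"wy":0,"wz":-0.3,"grip":4.5},{"dx":-1.4,"dy":19.2,"dz":0,"wx":0,"wy":0,"wz":-0.4,"grip":4.5},{"dx":-1.7,"dy":24,"dz":0,"wx":0,"wy":0,"wz":-0.5,"grip":4.5},{"dx":-2.1,"dy":28.8,"dz":0,"wx":0,"wy":0,"wz":-0.6,"grip":4.5},{"dx":-2.5,"dy":33.6,"dz":0,"wx":0,"wy":0,"wz":-0.7,"grip":4.5},{"dx":-2.8,"dy":38.4,"dz":0,"wx":0,"wy":0,"wz":-0.8,"grip":4.5},{"dx":-3.2,"dy":43.2,"dz":0,"wx":0,"wy":0,"wz":-0.9,"grip":4.5},{"dx":-3.5,"dy":48,"dz":0,"wx":0,"wy":0,"wz":-1,"grip":4.5}]'

```text
clock: 17.55
eef_pos: [0.4925, 0.1108, 0.1135]
tool_rot: [-0.523, 0.853, 0.0, -0.0]
ft_force: [0.6, -0.0, -0.4]
grip_width: 0.0519
grasp_force: 63.1
```

```bash
python3 -c "
from h import *
go(*nest(-.0215,-.006),.08,253.7)
"
```

```text
d cm [-16.11   8.22   3.34] w [ 0.001 -0.001 -0.186] rows 3.7
```

Emit:
arm_command --increments '[{"dx":-4,"dy":2,"dz":0,"wx":0,"wy":0,"wz":-0.1,"grip":4.5},{"dx":-8,"dy":4.1,"dz":0,"wx":0,"wy":0,"wz":-0.186,"grip":4.5},{"dx":-12,"dy":6.2,"dz":0,"wx":0,"wy":0,"wz":-0.186,"grip":4.5},{"dx":-16.1,"dy":8.2,"dz":0,"wx":0,"wy":0,"wz":-0.186,"grip":4.5},{"dx":-16.1,"dy":8.2,"dz":1.5,"wx":0,"wy":0,"wz":-0.186,"grip":4.5},{"dx":-16.1,"dy":8.2,"dz":3.4,"wx":0,"wy":0,"wz":-0.186,"grip":4.5},{"dx":-16.1,"dy":8.2,"dz":3.4,"wx":0,"wy":0,"wz":-0.186,"grip":4.5},{"dx":-16.1,"dy":8.2,"dz":3.4,"wx":0,"wy":0,"wz":-0.186,"grip":4.5}]'

```text
clock: 18.35
eef_pos: [0.4934, 0.2892, 0.0795]
tool_rot: [-0.598, 0.802, 0.0, -0.001]
ft_force: [-0.2, -0.2, -2.0]
grip_width: 0.0521
grasp_force: 63.2
```

```bash
python3 -c "
from h import *
o=monitor.get_obs(); print(innest(o['eef_pos']))
go(*nest(-.0215,-.006),.034,253.7)
"
```

```text
[-0.01972939 -0.00804627]
d cm [-0.21  0.17  4.55] w [ 0.001 -0.002 -0.005] rows 0.9
```

Emit:
arm_command --increments '[{"dx":0,"dy":0.2,"dz":1.5,"wx":0,"wy":0,"wz":0,"grip":4.5},{"dx":0,"dy":0.2,"dz":3,"wx":0,"wy":0,"wz":0,"grip":4.5},{"dx":0,"dy":0.2,"dz":3.8,"wx":0,"wy":0,"wz":0,"grip":4.5},{"dx":0,"dy":0.2,"dz":4.1,"wx":0,"wy":0,"wz":0,"grip":4.5},{"dx":0,"dy":0.2,"dz":4.3,"wx":0,"wy":0,"wz":0,"grip":4.5},{"dx":0,"dy":0.2,"dz":4.4,"wx":0,"wy":0,"wz":0,"grip":4.5}]'

```text
clock: 18.95
eef_pos: [0.493, 0.2906, 0.0371]
tool_rot: [-0.598, 0.802, -0.0, 0.001]
ft_force: [-0.7, -0.3, -1.9]
grip_width: 0.0524
grasp_force: 63.2
```

Emit:
arm_command --increments '[{"dx":0,"dy":0,"dz":0.1,"wx":0,"wy":0,"wz":0,"grip":4.5},{"dx":0,"dy":0,"dz":0.2,"wx":0,"wy":0,"wz":0,"grip":4.5},{"dx":0,"dy":0,"dz":0.3,"wx":0,"wy":0,"wz":0,"grip":4.5},{"dx":0,"dy":0,"dz":0.3,"wx":0,"wy":0,"wz":0,"grip":4.5}]'

```text
clock: 19.35
eef_pos: [0.4925, 0.2905, 0.0335]
tool_rot: [-0.598, 0.802, -0.0, 0.0]
ft_force: [0.1, 0.5, -1.8]
grip_width: 0.0522
grasp_force: 63.2
```

```bash
python3 -c "
from h import *
c,p,d=shot('scene','s5.png'); o=monitor.get_obs(); print(o['eef_pos'],innest(o['eef_pos']),yaw())
import cv2; a=cv2.resize(p[170:280,330:450,::-1],None,fx=5,fy=5,interpolation=cv2.INTER_CUBIC);cv2.imwrite('pics/s5c.png',a)
P=cloud(c,d)
for lo,hi in ((.025,.034),(.036,.046)):
    Q=P[(P[...,2]>lo)&(P[...,2]<hi)&(p.min(-1)>100)]; Q=Q[(abs(innest(Q)+[.015,0])<[.04,.06]).all(1)&(innest(Q)[:,0]<.02)]; print(len(Q),np.median(Q[:,2]),rect(innest(Q)))
"
```

```text
[0.49243709 0.29044416 0.03350078] [-0.02100381 -0.00713781] -106.5465733504767
154 0.03014391396265556 (array([0.0092, 0.0064]), array([0.1064, 0.0424]), -68.88)
488 0.040267791026471 (array([-0.0155,  0.0006]), array([0.1192, 0.067 ]), 89.05)
```

View pics/s5c.png

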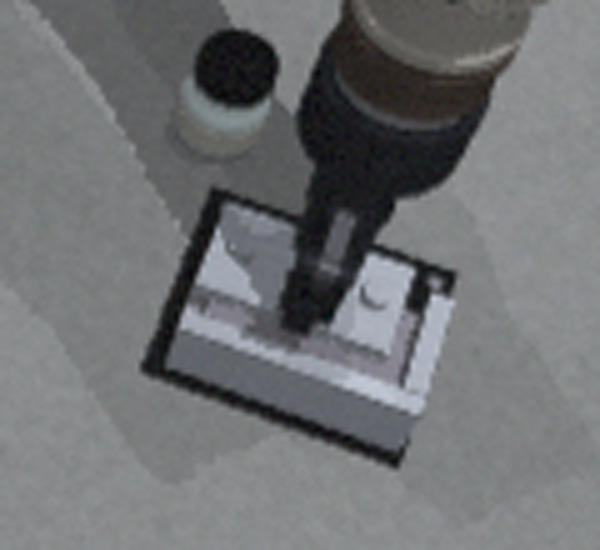

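The plate hangs just over packB with bosses up (crop (240,245), (375,290)), about 20 mm short of the long stop. I'll lower to contact and release.

Emit:
arm_command --increments '[{"dx":0,"dy":0,"dz":0.1,"wx":0,"wy":0,"wz":0,"grip":4.5},{"dx":0,"dy":0,"dz":0.15,"wx":0,"wy":0,"wz":0,"grip":4.5},{"dx":0,"dy":0,"dz":0.15,"wx":0,"wy":0,"wz":0,"grip":4.5}]'

```text
clock: 19.7
eef_pos: [0.4926, 0.2905, 0.0333]
tool_rot: [-0.598, 0.801, -0.0, 0.001]
ft_force: [-2.8, -1.6, 6.3]
grip_width: 0.0522
grasp_force: 64.2
```

Emit:
arm_command --increments '[{"dx":0,"dy":0,"dz":0,"wx":0,"wy":0,"wz":0,"grip":5.8},{"dx":0,"dy":0,"dz":0,"wx":0,"wy":0,"wz":0,"grip":5.9},{"dx":0,"dy":0,"dz":0,"wx":0,"wy":0,"wz":0,"grip":5.9},{"dx":0,"dy":0,"dz":-1.5,"wx":0,"wy":0,"wz":0,"grip":5.9},{"dx":0,"dy":0,"dz":-4,"wx":0,"wy":0,"wz":0,"grip":5.9},{"dx":0,"dy":2,"dz":-5,"wx":0,"wy":0,"wz":0.14,"grip":5.5},{"dx":0,"dy":4,"dz":-5,"wx":0,"wy":0,"wz":0.28,"grip":4},{"dx":0,"dy":5.5,"dz":-5,"wx":0,"wy":0,"wz":0.42,"grip":4},{"dx":0,"dy":6.5,"dz":-5,"wx":0,"wy":0,"wz":0.56,"grip":4},{"dx":0,"dy":6.5,"dz":-5,"wx":0,"wy":0,"wz":0.7,"grip":4}]'

```text
clock: 20.7
eef_pos: [0.4287, 0.3092, 0.0819]
tool_rot: [-0.285, 0.959, -0.0, -0.0]
ft_force: [0.9, -0.5, -0.5]
grip_width: 0.04
grasp_force: 0.0
```

```bash
python3 -c "
from h import *
o=monitor.get_obs(); print(innest(o['eef_pos']),o['eef_pos'],yaw())
go(*nest(-.085,-.005),.06,163.9)
"
```

```text
[-0.08743645 -0.00702771] [0.42870558 0.30919527 0.08186902] -146.89725194777967
d cm [-0.31 -0.05  2.19] w [-0.    -0.     0.859] rows 5.8
```

Emit:
arm_command --increments '[{"dx":-0.1,"dy":0,"dz":0,"wx":0,"wy":0,"wz":0.145,"grip":4},{"dx":-0.2,"dy":0,"dz":0,"wx":0,"wy":0,"wz":0.29,"grip":4},{"dx":-0.2,"dy":0,"dz":0,"wx":0,"wy":0,"wz":0.435,"grip":4},{"dx":-0.2,"dy":0,"dz":0,"wx":0,"wy":0,"wz":0.58,"grip":4},{"dx":-0.2,"dy":0,"dz":0.5,"wx":0,"wy":0,"wz":0.725,"grip":4},{"dx":-0.2,"dy":0,"dz":2,"wx":0,"wy":0,"wz":0.86,"grip":4},{"dx":-0.2,"dy":0,"dz":5,"wx":0,"wy":0,"wz":0.86,"grip":4},{"dx":-0.2,"dy":0,"dz":6.8,"wx":0,"wy":0,"wz":0.86,"grip":4},{"dx":-0.2,"dy":0,"dz":7.3,"wx":0,"wy":0,"wz":0.86,"grip":4},{"dx":-0.2,"dy":0,"dz":7.3,"wx":0,"wy":0,"wz":0.86,"grip":4}]'

```text
clock: 21.7
eef_pos: [0.4313, 0.3097, 0.0082]
tool_rot: [0.139, 0.99, -0.001, -0.0]
ft_force: [0.1, 0.5, -0.3]
grip_width: 0.0403
grasp_force: 0.0
```

```bash
python3 -c "
from h import *
o=monitor.get_obs(); print(innest(o['eef_pos']),o['eef_pos'],yaw())
go(*nest(-.040,-.005),.0085,163.9)
"
```

```text
[-0.0850487  -0.00583406] [0.43133238 0.30967078 0.0082257 ] 164.06900578502643
d cm [-4.51  0.05 -0.03] w [-0.001 -0.001  0.003] rows 0.9
```

Emit:
arm_command --increments '[{"dx":-0.9,"dy":0,"dz":0,"wx":0,"wy":0,"wz":0,"grip":4},{"dx":-1.8,"dy":0,"dz":0,"wx":0,"wy":0,"wz":0,"grip":4},{"dx":-2.4,"dy":0,"dz":0,"wx":0,"wy":0,"wz":0,"grip":4},{"dx":-2.9,"dy":0,"dz":0,"wx":0,"wy":0,"wz":0,"grip":4},{"dx":-3.4,"dy":0,"dz":0,"wx":0,"wy":0,"wz":0,"grip":4},{"dx":-3.8,"dy":0,"dz":0,"wx":0,"wy":0,"wz":0,"grip":4},{"dx":-4.2,"dy":0,"dz":0,"wx":0,"wy":0,"wz":0,"grip":4},{"dx":-4.5,"dy":0,"dz":0,"wx":0,"wy":0,"wz":0,"grip":4},{"dx":-4.7,"dy":0,"dz":0,"wx":0,"wy":0,"wz":0,"grip":4},{"dx":-4.8,"dy":0,"dz":0,"wx":0,"wy":0,"wz":0,"grip":4}]'

```text
clock: 22.7
eef_pos: [0.4746, 0.2978, 0.0089]
tool_rot: [0.138, 0.99, 0.001, -0.003]
ft_force: [-11.9, 3.5, 8.3]
grip_width: 0.0399
grasp_force: 6.1
```

```bash
python3 -c "
from h import *
o=monitor.get_obs(); print(innest(o['eef_pos']),o['eef_pos'],yaw())
"
```

```text
[-0.04016898 -0.00506889] [0.47462293 0.29780895 0.00891776] 164.13777139712238
```

Emit:
arm_command --increments '[{"dx":-0.2,"dy":0,"dz":0,"wx":0,"wy":0,"wz":0,"grip":4},{"dx":-0.4,"dy":0,"dz":0,"wx":0,"wy":0,"wz":0,"grip":4},{"dx":-0.4,"dy":0,"dz":0,"wx":0,"wy":0,"wz":0,"grip":4}]'

```text
clock: 23.0
eef_pos: [0.4746, 0.2978, 0.0089]
tool_rot: [0.137, 0.991, 0.001, -0.007]
ft_force: [-19.3, 6.8, 12.6]
grip_width: 0.0402
grasp_force: 10.3
```

Emit:
arm_command --increments '[{"dx":1,"dy":0,"dz":0,"wx":0,"wy":0,"wz":0,"grip":4},{"dx":3,"dy":0,"dz":0,"wx":0,"wy":0,"wz":0,"grip":4},{"dx":3,"dy":0,"dz":-4,"wx":0,"wy":0,"wz":0,"grip":4},{"dx":3,"dy":0,"dz":-8,"wx":0,"wy":0,"wz":0,"grip":3},{"dx":2,"dy":-2,"dz":-9,"wx":0,"wy":0,"wz":-0.14,"grip":2},{"dx":1,"dy":-4,"dz":-9,"wx":0,"wy":0,"wz":-0.28,"grip":2},{"dx":0,"dy":-6,"dz":-9,"wx":0,"wy":0,"wz":-0.42,"grip":2},{"dx":-1.2,"dy":-8,"dz":-9,"wx":0,"wy":0,"wz":-0.56,"grip":2},{"dx":-2.4,"dy":-9,"dz":-9,"wx":0,"wy":0,"wz":-0.7,"grip":2},{"dx":-3.5,"dy":-9,"dz":-9,"wx":0,"wy":0,"wz":-0.84,"grip":2}]'

```text
clock: 24.0
eef_pos: [0.4911, 0.1977, 0.099]
tool_rot: [-0.279, 0.96, -0.001, 0.0]
ft_force: [0.0, 0.3, 0.3]
grip_width: 0.0205
grasp_force: 0.0
```

```bash
python3 -c "
from h import *
o=monitor.get_obs(); print(innest(o['eef_pos']),o['eef_pos'],yaw())
slabs([.018,.030,.040],'scene')
slabs([.040],'top')
go(*nest(-.003,-.092),.0085,253.9)
"
```

```text
[ 0.00372635 -0.09652243] [0.49108594 0.1977114  0.09898942] -147.58811219164204
scene 0.03 48 z 0.0303 nestframe (array([0.003 , 0.0129]), array([0.0825, 0.0462]), -75.75)
scene 0.04 778 z 0.0405 nestframe (array([ 0.0054, -0.002 ]), array([0.1146, 0.0679]), -89.44)
d cm [0.3  0.79 9.06] w [-0.002  0.002 -0.73 ] rows 4.9
```

Emit:
arm_command --increments '[{"dx":0.1,"dy":0.2,"dz":0,"wx":0,"wy":0,"wz":-0.145,"grip":2},{"dx":0.2,"dy":0.4,"dz":0,"wx":0,"wy":0,"wz":-0.29,"grip":2},{"dx":0.3,"dy":0.6,"dz":0.5,"wx":0,"wy":0,"wz":-0.435,"grip":2},{"dx":0.3,"dy":0.8,"dz":2,"wx":0,"wy":0,"wz":-0.58,"grip":2},{"dx":0.3,"dy":0.8,"dz":5,"wx":0,"wy":0,"wz":-0.73,"grip":2},{"dx":0.3,"dy":0.8,"dz":8,"wx":0,"wy":0,"wz":-0.73,"grip":2},{"dx":0.3,"dy":0.8,"dz":9.05,"wx":0,"wy":0,"wz":-0.73,"grip":2},{"dx":0.3,"dy":0.8,"dz":9.05,"wx":0,"wy":0,"wz":-0.73,"grip":2},{"dx":0.3,"dy":0.8,"dz":9.05,"wx":0,"wy":0,"wz":-0.73,"grip":2}]'

```text
clock: 25.0
eef_pos: [0.4845, 0.2052, 0.0092]
tool_rot: [-0.602, 0.799, -0.0, 0.001]
ft_force: [-0.4, 0.1, 0.2]
grip_width: 0.0198
grasp_force: 0.0
```

```bash
python3 -c "
from h import *
o=monitor.get_obs(); print(innest(o['eef_pos']),o['eef_pos'],yaw())
slabs([.040],'top')
go(*nest(-.003,-.0626),.0085,253.9)
"
```

```text
[-0.00465689 -0.09116773] [0.48454255 0.20520376 0.00923732] -106.02525656243262
d cm [-2.82 -0.13  0.14] w [-0.002  0.002  0.001] rows 0.6
```

Emit:
arm_command --increments '[{"dx":-0.5,"dy":0,"dz":0,"wx":0,"wy":0,"wz":0,"grip":2},{"dx":-1,"dy":0,"dz":0,"wx":0,"wy":0,"wz":0,"grip":2},{"dx":-1.4,"dy":0,"dz":0,"wx":0,"wy":0,"wz":0,"grip":2},{"dx":-1.8,"dy":0,"dz":0,"wx":0,"wy":0,"wz":0,"grip":2},{"dx":-2.1,"dy":0,"dz":0,"wx":0,"wy":0,"wz":0,"grip":2},{"dx":-2.4,"dy":0,"dz":0,"wx":0,"wy":0,"wz":0,"grip":2},{"dx":-2.7,"dy":0,"dz":0,"wx":0,"wy":0,"wz":0,"grip":2},{"dx":-2.9,"dy":0,"dz":0,"wx":0,"wy":0,"wz":0,"grip":2},{"dx":-3,"dy":0,"dz":0,"wx":0,"wy":0,"wz":0,"grip":2}]'

```text
clock: 25.95
eef_pos: [0.4902, 0.2276, 0.0086]
tool_rot: [-0.601, 0.8, -0.004, -0.005]
ft_force: [-4.4, -18.7, 12.4]
grip_width: 0.0199
grasp_force: 9.0
```

```bash
python3 -c "
from h import *
o=monitor.get_obs(); print(innest(o['eef_pos']),o['eef_pos'],yaw(), innest(o['ft_force'][:2]+np.array([.5146,.2914])))
"
```

```text
[-0.0054674  -0.06808821] [0.49024226 0.22758309 0.00855854] -106.17169290866873 [  1.00255031 -19.19147201]
```

```bash
python3 -c "
from h import *
for n in ('scene','wrist','top'):
    c,p,d=shot(n); P=cloud(c,d); 
    if n=='scene': cv2.imwrite('pics/s6.png',cv2.resize(p[180:270,345:445,::-1],None,fx=6,fy=6,interpolation=cv2.INTER_CUBIC))
    if n=='wrist': cv2.imwrite('pics/w6.png',p[:,:,::-1])
    q=innest(P)
    for lo,hi in ((.0375,.0425),(.028,.032),(.0435,.047)):
        m=(P[...,2]>lo)&(P[...,2]<hi)&(abs(q[...,0])<.045)&(abs(q[...,1])<.075)&(p.min(-1)>100); Q=q[m]
        if len(Q)>30: print(n,lo,len(Q),np.percentile(Q,[1,50,99],axis=0).round(4).tolist())
"
```

```text
scene 0.0375 552 [[-0.0278, -0.0511], [0.0017, -0.0021], [0.0388, 0.052]]
scene 0.0435 249 [[-0.031, -0.0557], [0.0302, 0.0283], [0.0401, 0.0621]]
wrist 0.0375 2457 [[-0.0191, -0.0576], [-0.0087, -0.0499], [0.0071, -0.0384]]
wrist 0.0435 175 [[-0.0093, -0.0583], [0.0027, -0.045], [0.035, -0.0328]]
```

View pics/s6.png

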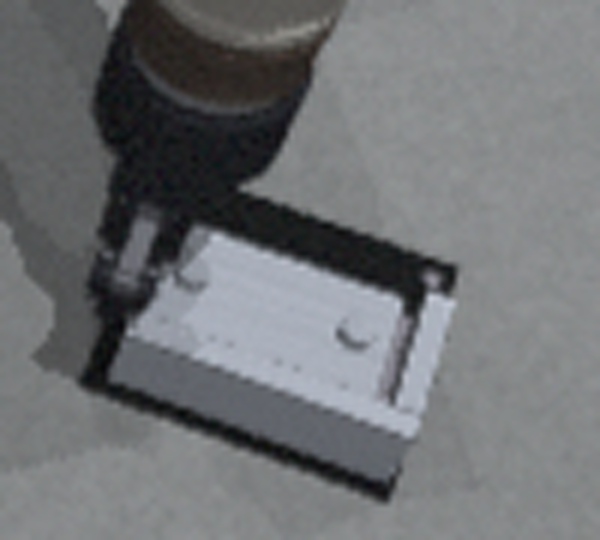

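```bash
python3 -c "
from h import *
c,p,d=shot('scene'); P=cloud(c,d); q=innest(P)
for v in range(233,245,2):
    print(v,[(u,int(P[v,u,2]*1e4)/10,*(q[v,u]*1e3).round(0).astype(int),p[v,u].tolist()) for u in range(406,418,2)])
"
```

```text
233 [(406, 48.8, np.int64(-6), np.int64(31), [168, 175, 187]), (408, 40.9, np.int64(-13), np.int64(37), [167, 174, 184]), (410, 38.5, np.int64(-17), np.int64(42), [170, 175, 187]), (412, 29.2, np.int64(-26), np.int64(47), [135, 133, 142]), (414, 39.2, np.int64(-21), np.int64(51), [73, 76, 80]), (416, 43.8, np.int64(-20), np.int64(55), [174, 181, 192])]
235 [(406, 45.6, np.int64(-2), np.int64(33), [172, 177, 189]), (408, 41.1, np.int64(-8), np.int64(38), [170, 176, 187]), (410, 37.7, np.int64(-12), np.int64(43), [159, 162, 175]), (412, 33.2, np.int64(-17), np.int64(48), [124, 123, 134]), (414, 44.3, np.int64(-11), np.int64(51), [139, 146, 154]), (416, 45.2, np.int64(-13), np.int64(56), [170, 176, 188])]
237 [(406, 44.4, np.int64(3), np.int64(35), [137, 142, 152]), (408, 39.4, np.int64(-3), np.int64(40), [170, 175, 188]), (410, 31.5, np.int64(-11), np.int64(45), [137, 136, 145]), (412, 29.7, np.int64(-14), np.int64(50), [91, 90, 98]), (414, 45.5, np.int64(-5), np.int64(53), [164, 168, 180]), (416, 45.5, np.int64(-7), np.int64(57), [171, 178, 189])]
239 [(406, 40.0, np.int64(5), np.int6
[... 309 characters left out ...]
]
241 [(406, 40.0, np.int64(11), np.int64(38), [171, 177, 188]), (408, 37.5, np.int64(7), np.int64(43), [175, 178, 188]), (410, 30.2, np.int64(0), np.int64(48), [132, 130, 141]), (412, 46.2, np.int64(9), np.int64(51), [120, 124, 131]), (414, 44.6, np.int64(6), np.int64(56), [172, 180, 190]), (416, 44.2, np.int64(4), np.int64(60), [170, 175, 187])]
243 [(406, 39.7, np.int64(16), np.int64(39), [169, 174, 185]), (408, 29.6, np.int64(7), np.int64(45), [135, 135, 145]), (410, 27.0, np.int64(3), np.int64(50), [113, 112, 119]), (412, 46.5, np.int64(15), np.int64(52), [170, 177, 186]), (414, 45.1, np.int64(12), np.int64(57), [172, 178, 189]), (416, 45.0, np.int64(10), np.int64(61), [170, 176, 187])]
```

View pics/w6.png

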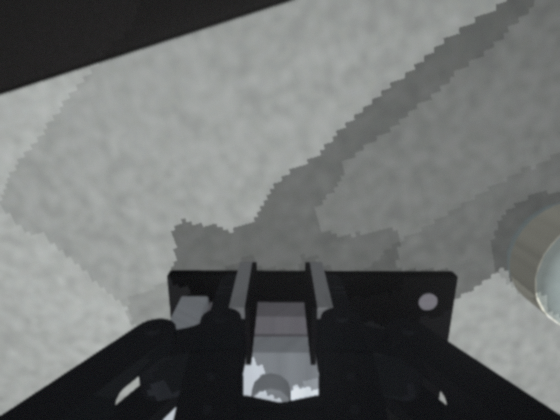

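The wrist view between the fingers (280,320-390) shows layers still protruding toward me. In the scene crop a strip of packB (395,345) is bare between plate and short stop, so the plate is about 6 mm short. I push on and watch the force.

Emit:
arm_command --increments '[{"dx":-0.2,"dy":0,"dz":0,"wx":0,"wy":0,"wz":0,"grip":2},{"dx":-0.4,"dy":0,"dz":0,"wx":0,"wy":0,"wz":0,"grip":2},{"dx":-0.4,"dy":0,"dz":0,"wx":0,"wy":0,"wz":0,"grip":2}]'

```text
clock: 26.45
eef_pos: [0.4916, 0.2325, 0.0086]
tool_rot: [-0.601, 0.799, -0.003, -0.004]
ft_force: [-3.2, -13.3, 11.1]
grip_width: 0.0203
grasp_force: 6.8
```

```bash
python3 -c "
from h import *
o=monitor.get_obs(); print(innest(o['eef_pos']),yaw(),o['tool_rot'])
z=cv2.imread('pics/w6.png')
c,p,d=shot('wrist'); P=cloud(c,d); q=innest(P)
for v in range(270,412,7): print(v,(P[v,280,2]*1e3).round(1),(q[v,280]*1e3).round(1),p[v,280].tolist())
"
```

```text
[-0.00551382 -0.06297271] -106.15093876461661 [-0.6007559   0.79941678 -0.00319199 -0.00387032]
270 5.9 [ -5.7 -67.9] [26, 25, 28]
277 5.7 [ -5.7 -64.5] [23, 23, 25]
284 6.1 [ -5.7 -61.4] [22, 23, 25]
291 5.3 [ -5.7 -57.6] [24, 25, 26]
298 4.8 [ -5.7 -53.9] [24, 24, 26]
305 7.9 [ -5.7 -52.2] [79, 78, 83]
312 14.7 [ -5.8 -53.1] [79, 77, 81]
319 16.9 [ -5.8 -51.2] [102, 101, 106]
326 20.3 [ -5.8 -50.3] [81, 81, 84]
333 24.6 [ -5.8 -50. ] [79, 78, 82]
340 32.7 [ -5.8 -52.7] [100, 103, 108]
347 36.4 [ -5.8 -52.4] [99, 103, 108]
354 39.8 [ -5.8 -52.1] [122, 127, 131]
361 40.1 [ -5.8 -49.4] [123, 128, 133]
368 38.4 [ -5.9 -45.1] [123, 127, 133]
375 39.6 [ -5.9 -43.1] [109, 114, 119]
382 42.2 [ -5.9 -42.4] [99, 103, 107]
389 47.0 [ -5.9 -43.7] [102, 106, 111]
396 47.6 [ -5.9 -41.4] [123, 128, 133]
403 83.4 [ -5.9 -73. ] [51, 53, 56]
410 85.6 [ -5.9 -73.3] [19, 19, 24]
```

Emit:
arm_command --increments '[{"dx":-0.2,"dy":0,"dz":0,"wx":0,"wy":0,"wz":0,"grip":2},{"dx":-0.4,"dy":0,"dz":0,"wx":0,"wy":0,"wz":0,"grip":2},{"dx":-0.5,"dy":0,"dz":0,"wx":0,"wy":0,"wz":0,"grip":2},{"dx":-0.5,"dy":0,"dz":0,"wx":0,"wy":0,"wz":0,"grip":2}]'

```text
clock: 26.9
eef_pos: [0.4921, 0.2345, 0.0085]
tool_rot: [-0.6, 0.8, -0.005, -0.006]
ft_force: [-5.9, -20.4, 14.1]
grip_width: 0.0201
grasp_force: 10.6
```

```bash
cat > m.py <<'E'
from h import *
o=monitor.get_obs(); print(innest(o['eef_pos']),yaw())
c,p,d=shot('wrist'); P=cloud(c,d); q=innest(P)
for u in (265,280,295): print(u,[((P[v,u,2]*1e3).round(0),(q[v,u,1]*1e3).round(1)) for v in range(305,368,6)])
E
python3 m.py
```

```text
[-0.00559049 -0.06092313] -106.22993010827535
265 [(np.float64(8.0), np.float64(-50.5)), (np.float64(13.0), np.float64(-50.6)), (np.float64(18.0), np.float64(-50.5)), (np.float64(21.0), np.float64(-50.2)), (np.float64(25.0), np.float64(-49.8)), (np.float64(29.0), np.float64(-50.1)), (np.float64(32.0), np.float64(-49.9)), (np.float64(36.0), np.float64(-50.2)), (np.float64(39.0), np.float64(-49.7)), (np.float64(40.0), np.float64(-48.0)), (np.float64(40.0), np.float64(-45.2))]
280 [(np.float64(8.0), np.float64(-50.2)), (np.float64(13.0), np.float64(-50.3)), (np.float64(17.0), np.float64(-49.9)), (np.float64(21.0), np.float64(-50.0)), (np.float64(24.0), np.float64(-49.6)), (np.float64(29.0), np.float64(-50.3)), (np.float64(33.0), np.float64(-50.0)), (np.float64(36.0), np.float64(-50.1)), (np.float64(39.0), np.float64(-50.0)), (np.float64(39.0), np.float64(-47.4)), (np.float64(39.0), np.float64(-45.0))]
295 [(np.float64(8.0), np.float64(-50.4)), (np.float64(13.0), np.float64(-50.4)), (np.float64(17.0), np.float64(-50.3)), (np.float64(21.0), np.float64(-49.9)), (np.float64(25.0), np.float64(-50.1)), (np.float64(30.0), np.float64(-50.8)), (np.float64(32.0), np.float64(-49.9)), (np.float64(36.0), np.float64(-50.2)), (np.float64(39.0), np.float64(-49.8)), (np.float64(40.0), np.float64(-47.8)), (np.float64(40.0), np.float64(-45.6))]
```

Emit:
arm_command --increments '[{"dx":-0.2,"dy":0,"dz":0,"wx":0,"wy":0,"wz":0,"grip":2},{"dx":-0.4,"dy":0,"dz":0,"wx":0,"wy":0,"wz":0,"grip":2},{"dx":-0.4,"dy":0,"dz":0,"wx":0,"wy":0,"wz":0,"grip":2}]'

```text
clock: 27.25
eef_pos: [0.492, 0.2345, 0.0085]
tool_rot: [-0.599, 0.8, -0.007, -0.009]
ft_force: [-7.8, -30.4, 20.7]
grip_width: 0.0203
grasp_force: 15.8
```

Emit:
arm_command --increments '[{"dx":1.5,"dy":0,"dz":0,"wx":0,"wy":0,"wz":0,"grip":2},{"dx":4,"dy":0,"dz":0,"wx":0,"wy":0,"wz":0,"grip":2},{"dx":4,"dy":0,"dz":-4,"wx":0,"wy":0,"wz":0,"grip":2},{"dx":4,"dy":0,"dz":-8,"wx":0,"wy":0,"wz":0,"grip":3},{"dx":2,"dy":2,"dz":-9,"wx":0,"wy":0,"wz":0.14,"grip":4},{"dx":0,"dy":4,"dz":-9,"wx":0,"wy":0,"wz":0.28,"grip":4},{"dx":-2,"dy":6,"dz":-9,"wx":0,"wy":0,"wz":0.42,"grip":4},{"dx":-4,"dy":7.5,"dz":-9,"wx":0,"wy":0,"wz":0.56,"grip":4},{"dx":-5.5,"dy":7.5,"dz":-9,"wx":0,"wy":0,"wz":0.7,"grip":4},{"dx":-5.5,"dy":7.5,"dz":-9,"wx":0,"wy":0,"wz":0.84,"grip":4}]'

```text
clock: 28.25
eef_pos: [0.4389, 0.3223, 0.0986]
tool_rot: [-0.223, 0.975, 0.001, 0.001]
ft_force: [0.3, -0.8, 0.3]
grip_width: 0.0405
grasp_force: 0.0
```

```bash
python3 -c "
from h import *
o=monitor.get_obs(); print(innest(o['eef_pos']),o['eef_pos'],yaw())
go(*nest(-.075,-.002),.0085,163.7)
"
```

```text
[-0.08132675  0.00842626] [0.43890713 0.32231328 0.09858312] -154.26339853532454
d cm [ 0.25 -1.21  9.01] w [0.002 0.002 0.734] rows 4.9
```

Emit:
arm_command --increments '[{"dx":0.2,"dy":-0.3,"dz":0,"wx":0,"wy":0,"wz":0.147,"grip":4},{"dx":0.3,"dy":-0.6,"dz":0,"wx":0,"wy":0,"wz":0.294,"grip":4},{"dx":0.3,"dy":-0.9,"dz":0,"wx":0,"wy":0,"wz":0.441,"grip":4},{"dx":0.3,"dy":-1.1,"dz":1,"wx":0,"wy":0,"wz":0.588,"grip":4},{"dx":0.3,"dy":-1.1,"dz":4,"wx":0,"wy":0,"wz":0.734,"grip":4},{"dx":0.3,"dy":-1.1,"dz":7.5,"wx":0,"wy":0,"wz":0.734,"grip":4},{"dx":0.3,"dy":-1.1,"dz":9,"wx":0,"wy":0,"wz":0.734,"grip":4},{"dx":0.3,"dy":-1.1,"dz":9,"wx":0,"wy":0,"wz":0.734,"grip":4}]'

```text
clock: 29.05
eef_pos: [0.4399, 0.3081, 0.0066]
tool_rot: [0.14, 0.99, -0.001, -0.001]
ft_force: [-0.3, 0.2, 0.0]
grip_width: 0.04
grasp_force: 0.0
```

```bash
python3 -c "
from h import *
o=monitor.get_obs(); print(innest(o['eef_pos']),o['eef_pos'],yaw())
go(*nest(-.0385,-.002),.0085,163.7)
c,p,d=shot('wrist'); P=cloud(c,d); q=innest(P)
for u in (230,280,330): print(u,[((P[v,u,2]*1e3).round(0),(q[v,u]*1e3).round(1).tolist()) for v in range(290,400,8)])
"
```

```text
[-0.07637554 -0.00497931] [0.43989683 0.3080569  0.00656405] 163.8518987802946
d cm [-3.79  0.29 -0.2 ] w [-0.002 -0.002  0.003] rows 0.8
230 [(np.float64(15.0), [-77.5, -25.7]), (np.float64(17.0), [-75.1, -25.5]), (np.float64(18.0), [-71.9, -25.5]), (np.float64(18.0), [-68.8, -25.5]), (np.float64(20.0), [-66.1, -25.5]), (np.float64(6.0), [-52.4, -27.8]), (np.float64(5.0), [-48.2, -28.0]), (np.float64(6.0), [-44.0, -28.1]), (np.float64(5.0), [-39.4, -28.3]), (np.float64(6.0), [-35.3, -28.4]), (np.float64(6.0), [-31.6, -28.5]), (np.float64(10.0), [-30.2, -28.1]), (np.float64(14.0), [-29.7, -27.5]), (np.float64(17.0), [-28.5, -27.1])]
280 [(np.float64(6.0), [-72.5, -5.7]), (np.float64(6.0), [-68.9, -5.7]), (np.float64(5.0), [-64.0, -5.7]), (np.float64(5.0), [-60.1, -5.7]), (np.float64(5.0), [-56.5, -5.7]), (np.float64(6.0), [-52.5, -5.7]), (np.float64(7.0), [-49.0, -5.7]), (np.float64(5.0), [-43.9, -5.6]), (np.float64(6.0), [-40.1, -5.6]), (np.float64(6.0), [-35.7, -5.6]), (np.float64(6.0), [-31.5, -5.6]), (np.float64(9.0), [-29.6, -5.6]), (np.float64(14.0), [-30.1, -5.6]), (np.float64(18.0), [-29.5, -5.6])]
330 [(np.float64(13.0), [-76.7, 14.5]), (np.float64(14.0), [-73.4, 14.6]), (np.float64(15.0), [-70.4, 14.5]), (np.float64(16.0), [-67.2, 14.6]), (np.float64(5.0), [-56.5, 16.3]), (np.float64(6.0), [-52.9, 16.4]), (np.float64(5.0), [-48.4, 16.6]), (np.float64(5.0), [-43.7, 16.9]), (np.float64(6.0), [-40.2, 16.9]), (np.float64(5.0), [-35.3, 17.2]), (np.float64(6.0), [-31.7, 17.3]), (np.float64(8.0), [-29.3, 17.1]), (np.float64(15.0), [-30.4, 16.3]), (np.float64(18.0), [-29.2, 15.9])]
```

Emit:
arm_command --increments '[{"dx":-0.8,"dy":0.2,"dz":-0.2,"wx":0,"wy":0,"wz":0,"grip":4},{"dx":-1.6,"dy":0.2,"dz":-0.2,"wx":0,"wy":0,"wz":0,"grip":4},{"dx":-2.4,"dy":0.2,"dz":-0.2,"wx":0,"wy":0,"wz":0,"grip":4},{"dx":-3.1,"dy":0.2,"dz":-0.2,"wx":0,"wy":0,"wz":0,"grip":4},{"dx":-3.5,"dy":0.2,"dz":-0.2,"wx":0,"wy":0,"wz":0,"grip":4},{"dx":-3.8,"dy":0.2,"dz":-0.2,"wx":0,"wy":0,"wz":0,"grip":4},{"dx":-4.1,"dy":0.2,"dz":-0.2,"wx":0,"wy":0,"wz":0,"grip":4},{"dx":-4.3,"dy":0.2,"dz":-0.2,"wx":0,"wy":0,"wz":0,"grip":4},{"dx":-4.5,"dy":0.2,"dz":-0.2,"wx":0,"wy":0,"wz":0,"grip":4},{"dx":-4.6,"dy":0.2,"dz":-0.2,"wx":0,"wy":0,"wz":0,"grip":4}]'

```text
clock: 30.1
eef_pos: [0.4753, 0.3004, 0.0106]
tool_rot: [0.138, 0.99, 0.002, -0.01]
ft_force: [-27.5, 10.0, 18.7]
grip_width: 0.0402
grasp_force: 14.9
```

```bash
cat > mx.py <<'E'
from h import *
o=monitor.get_obs(); print(innest(o['eef_pos']),yaw(),o['ft_force'].round(1))
c,p,d=shot('wrist'); P=cloud(c,d); q=innest(P)
for u in (260,280,300): print(u,[(float((P[v,u,2]*1e3).round(0)),float((q[v,u,0]*1e3).round(1))) for v in range(300,372,6)])
E
python3 mx.py
```

```text
[-0.04021103 -0.00241835] 164.0798353246072 [-27.5  10.   18.7]
260 [(5.0, -28.7), (11.0, -29.5), (16.0, -29.4), (20.0, -28.9), (25.0, -29.8), (28.0, -29.2), (32.0, -29.3), (36.0, -29.7), (40.0, -29.5), (40.0, -27.4), (40.0, -24.7), (40.0, -22.2)]
280 [(6.0, -29.5), (12.0, -30.0), (16.0, -29.5), (20.0, -29.5), (24.0, -29.4), (28.0, -29.0), (32.0, -29.4), (36.0, -29.2), (40.0, -29.6), (40.0, -27.2), (40.0, -24.6), (39.0, -21.7)]
300 [(5.0, -29.1), (11.0, -29.7), (16.0, -29.5), (21.0, -30.0), (25.0, -29.7), (28.0, -29.4), (33.0, -29.6), (35.0, -28.5), (38.0, -28.6), (40.0, -27.6), (40.0, -24.8), (40.0, -22.2)]
```

Emit:
arm_command --increments '[{"dx":0.8,"dy":0,"dz":0,"wx":0,"wy":0,"wz":0,"grip":4},{"dx":2.5,"dy":0,"dz":0,"wx":0,"wy":0,"wz":0,"grip":4},{"dx":4,"dy":0,"dz":-2,"wx":0,"wy":0,"wz":0,"grip":4},{"dx":4,"dy":0,"dz":-6,"wx":0,"wy":0,"wz":0,"grip":4},{"dx":6,"dy":-3,"dz":-10,"wx":0,"wy":0,"wz":0,"grip":4},{"dx":8,"dy":-7,"dz":-12,"wx":0,"wy":0,"wz":0,"grip":4},{"dx":8,"dy":-11,"dz":-14,"wx":0,"wy":0,"wz":0,"grip":4},{"dx":8,"dy":-15.5,"dz":-14,"wx":0,"wy":0,"wz":0,"grip":4},{"dx":8,"dy":-20,"dz":-14,"wx":0,"wy":0,"wz":0,"grip":4},{"dx":8,"dy":-22,"dz":-14,"wx":0,"wy":0,"wz":0,"grip":4}]'

```text
clock: 31.15
eef_pos: [0.3458, 0.1058, 0.1506]
tool_rot: [0.142, 0.99, -0.0, 0.0]
ft_force: [0.9, 0.3, 1.0]
grip_width: 0.0399
grasp_force: 0.0
```

```bash
python3 -c "
from h import *
print(monitor.get_obs()['eef_pos'])
for n in ('top','scene'):
    c,p,d=shot(n)
    if n=='top': cv2.imwrite('pics/t9.png',cv2.resize(p[170:285,110:320,::-1],None,fx=3.8,fy=3.8,interpolation=cv2.INTER_CUBIC))
    P=cloud(c,d).reshape(-1,3); q=innest(P)
    N=P[(abs(q)<.07).all(1)&(P[:,2]>.0435)&(P[:,2]<.049)&((q[:,0]>.024)|(q[:,1]>.048))]; f=nestfit(N[:,:2],(.5146,.2914,-16.3)); print(n,f)
    E=P[(abs(P[:,2]-.040)<.002)]; e=innest(E,f[0]); m=(abs(e)<[.034,.06]).all(1); e=e[m&(e[:,0]<.030)]; print(len(e),rect(e),np.percentile(e,[1,99],axis=0).round(4).tolist())
"
```

```text
[0.34581869 0.10575937 0.15057512]
top (array([  0.51377782,   0.29102729, -16.00355004]), array([8.24860323e-08, 2.75391686e-07, 1.00017291e-05]), np.float64(0.005736777508187532))
504 (array([0.0008, 0.0046]), array([0.1097, 0.0569]), -89.01) [[-0.0268, -0.0489], [0.028, 0.0551]]
scene (array([  0.51524096,   0.29180478, -16.26947717]), array([7.11986187e-06, 2.44380035e-05, 7.27997307e-05]), np.float64(0.024329329635777493))
526 (array([-0.0009,  0.0043]), array([0.1076, 0.0567]), -89.36) [[-0.0277, -0.0487], [0.0236, 0.0499]]
```

View pics/t9.png

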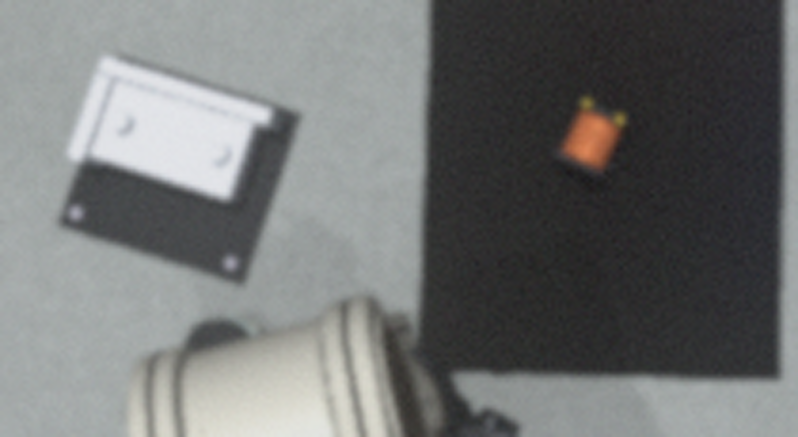

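The picture shows the end plate, bosses up at (122,125) and (220,155), snug in the corner against both stops. Plate edges measure x about -27 mm and y about -49 mm in the nest frame, so all is home and the arm is clear.

```bash
python3 -c "
from h import *
print(job.job_done())"
```

```text
the job is handed in; nothing more can be done
None
```

The pile is built and handed in: packA, packB and the end plate (bosses up) lie flush against both stops, holding still under pushes of about 30 N each way; the bystanders were not touched, and no verdict was returned.

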